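Level and clamp the feed top of the radish slicer

ROBOT

A 6-joint arm with a two-finger parallel gripper is mounted at the origin on the work surface. World frame = base frame: x ahead of the robot, y to its left, z up, the work surface at z = 0. Lengths are in mm, angles in rad, forces in N, time in s.
With the tool pointing down it reaches from about 275 to 1000 mm from the base axis. Payload 8.4 kg.
Tool frame: the origin (TCP) lies between the finger pads; the fingertips stand r.nose_length ahead of it and the grasp point (between the pads) lies 8 mm behind it (r.nose_length is the distance from the TCP to the fingertips, in mm); y points along the fingers, x is the direction in which the jaws open and shut, and the axes are right-handed (so a half turn about y gives the same grasp; the last joint's range is limited). The gripper opens to 85 mm and grips with 20 to 120 N. Pads are 22 mm wide; open, the fingers measure 114 mm over their backs; the gripper's body (76 mm by 85 mm) begins 54 mm behind the grasp point. The pads swing forward as they close: fully open they stand 13 mm farther back than shut.
Start: joints at [1.206, 0.353, 1.633, -0, 1.155, -0.002], TCP at [221.807, 584.32, 242.281] pointing down, gripper open.
Joint ranges: [-2.63, 2.63], [-0.92, 2.1], [0.06, 2.66], [-1.3, 4.44], [0, 2.69], [-3.02, 3.02]. Speed limits (rad/s): [2.22, 2.22, 2.79, 3.14, 3.14, 3.14].

INTERFACE

Orientations are given as [roll, pitch, yaw] about the fixed x, y, z axes, in that order (R = Rz(yaw) Ry(pitch) Rx(roll)).
In Python, from rig import r, cams, order gives the robot as it stands. The module is installed in compiled form; this text tells all that it offers.
- The arm moves only by the shell command python3 -m crank 'ROWS' [FORCE]. ROWS is JSON, a list of rows, each a list of 7 numbers: the turn, a rotation vector about the tool's x, y, z in degrees, then the shift along the tool's x, y, z in cm, then the opening, from -1 (shut) to 1 (fully open). A call has exactly 10 rows; each row shifts and turns the pose as measured when the row begins, along the tool's axes as they then stand; what a row does not reach is not made up. A row lasts 1/12 s, in which the tool goes at most 41.7 mm and 7.16 degrees, less where a joint would pass 70% of its speed; a pose out of reach is approached as far as the arm can. A call with a gripper value outside its range is refused whole. The fingers move at their own pace and stop on an object; FORCE is the grip in N (left out, the last holds). Time passes only in rows, so rows that do not move let the fingers close, or fill a call up. It gives the time, the measured TCP pose, the force and the opening at its end, in the units of the state.
- r.sense(): the state, without advancing time (a new reading comes with each control period).
- cams.grab_frame(name): name is "scene" or "top" or "wrist"; returns the picture (480x640x3 uint8, blue, green, red); there is no depth.
- cams.camera_info(name): a dict with "intrinsics" (3x3 intrinsics, pixels), "view" (4x4, takes a point from world to camera coordinates); the wrist camera has in their place "hand_eye" (4x4, takes a point from camera to tool coordinates, whose origin is the TCP and whose axes are the tool frame's). Camera axes: x right, y up, looking along -z (the intrinsics and any distortion apply to the point x, -y, -z); pixel columns grow to the right and rows downward; lengths in mm; the calibration is good to about 2 mm. A picture is of the moment at which its call begins: read the wrist's pose just before it. camera_info takes no time and is no camera call.
- order.sign_off(): hands the job in, once; it reports no verdict.
The state is a dict: "clock": time; "qpos": joint angles; "qvel": joint speeds; "joint_efforts": joint torques, N m; "eef_pos": TCP position; "tcp_rot": TCP orientation; "contact_force": force on the tool from outside, world axes, zero at the start; "wrist_torque": the same for the moment, N m; "opening": opening from 0.0 (shut) to 1.0 (fully open).
Only numpy, scipy, OpenCV 4.12 (cv2) and the standard library are available. Lean on these libraries where they do the work, as an engineer would, in place of code of your own. Each camera call takes 0.05 s, during which the arm holds its last target.

TASK

The white feed top of the radish slicer is only part-way screwed down on its leaning neck, so its slanted mouth faces the wrong way. Screw it on clockwise, with fresh grips as needed, until its mouth is level and opens straight up (nothing stops it there, so do not wind it past), let go, and only then swing the steel clamp lever on its collar fully home to lock it. Leave the bowls, the jars and the pusher around the machine where they are.

Things in the scene. Friction and masses are not known exactly. Their poses are not given: they have to be found in the camera images.
- feed_grip (a point): Where to grip the feed top, a white round plastic tube of 52 mm outside diameter on a neck leaning 26 degrees from vertical to the machine's front (robot's side). On the tube's axis, 7 mm below the lowest and 33 mm below the highest point of the slanted rim; clear wall for 53 mm below. z: up along the leaning axis it turns about; x: to the short side of the rim, -x to the long side.
- feed_mouth (a point): Centre of the feed top's slanted mouth (closed by a black rubber splash guard), on the tube's axis 20 mm above feed_grip. z is square to the plane of the mouth: straight up when the mouth is level. A small bead lies 53 mm and the 72 mm wide clamp collar 70 mm below feed_grip.
- feed_top (a joint): Turn of the feed top on its right-handed thread, rad: 0 with the mouth level (long side of the rim undermost, to the machine's front), negative while it must still be screwed on; grows clockwise seen from above, sinking 12 mm a turn. No stop at 0: it runs on to 0.9. Friction about 0.3 N m throughout (a grip of 40 N or more turns it); stays where it is left.
- clamp_lever (a joint): Steel cam lever of the split clamp collar, rad: 0 when home (its stop), grows as it is opened, up to 1.75. It swings in a plane square to the leaning axis, clockwise from above to close; friction 0.12 N m, stays where left.
- lever_pivot (a point): Pivot of the clamp lever, fixed on the machine. Its frame does not turn with the lever: z along the leaning neck axis, y level to the machine's left, x to its rear and uphill; the neck axis passes at x = -7.5, y = +50 mm. The closed lever points along -x, the open one (1.57) along -y. The flat top of the disc housing (190 mm diameter) lies 18 mm below.
- lever_tab (a point): Centre of the upright thumb tab at the lever's end: steel, 24 mm along the lever, 10 mm thick, 42 mm tall along the neck axis. It is 79 mm from the pivot along the lever, 3 mm off its centre line away from the neck, 14 mm above the pivot. x points along the lever back to the pivot, z along the neck axis. The bar between is 9 mm wide, 14 mm high.
- slicer: The radish slicer, bolted to the counter: steel base 280 x 220 mm, motor box at the rear, aluminium disc housing and neck leaning 26 degrees to the front, discharge chute at the front; 310 mm tall. Origin on the counter, right below the centre of the neck's flange, which is 200 mm up; x to its rear, y to its left.
- catch_bowl: Steel bowl under the discharge chute, 160 mm across, 55 mm high; stays where it is. Origin under its centre.
- radish_bowl: Large steel bowl heaped with red radishes, 250 mm across, about 135 mm high; stays where it is. Origin under its centre.
- jar_a: Pickle jar with red lid, 90 mm across, 130 mm tall; stays where it is. Origin under its centre.
- jar_b: Smaller pickle jar with red lid, 76 mm across, 100 mm tall; stays where it is. Origin under its centre.
- pusher: White plastic food pusher lying beside the slicer, 168 mm long, 47 mm diameter; stays where it is. Origin on the counter under its middle, x along it.

How it is judged:
By the outcome, as a careful person would: the job done as asked, in the order asked, and still so for the second after the job is handed in, with the robot touching nothing.
It also fails if it takes over 64 s, if anything falls off the work surface, if the arm or the gripper's body presses on something with over 40 N, if the wrist force passes 120 N, or if a joint passes its speed limit or range.

## Working session

There is one attempt and no reset: what is moved stays moved. The work goes in short steps, Python scripts to look and compute and a shell command to move; the robot and the scene stay as the last step left them, time stands still between calls to the robot, and variables do not carry over. Pictures are saved under pics/ and viewed, and the job is handed in when it is done.

```bash
mkdir -p pics
python3 - <<'E'
from rig import r,cams,order
import cv2
print(r.sense(), r.nose_length)
for n in ["scene","top","wrist"]:
    cv2.imwrite(f"pics/{n}0.png",cams.grab_frame(n)); print(n,cams.camera_info(n))
E
```

```text
{'clock': 0.0, 'qpos': array([ 1.20561755e+00,  3.53649928e-01,  1.63412632e+00, -2.10912504e-05,
        1.15520521e+00, -2.38933266e-03]), 'qvel': array([ 0.00047105,  0.00101093,  0.00116383, -0.00133902, -0.00057188,
        0.00061435]), 'joint_efforts': array([ 3.90894027e-03, -6.05263782e+01, -3.42057145e+01,  4.01671932e-04,
        9.63428960e-03,  5.53741756e-05]), 'eef_pos': array([221.63831098, 583.89122384, 241.56390318]), 'tcp_rot': array([-1.57081229e+00,  1.38884672e-03,  1.20801540e+00]), 'contact_force': array([-0.17404872,  0.30174724, -0.60008987]), 'wrist_torque': array([-0.04575654,  0.02992795, -0.00273036]), 'opening': 0.9981623014055454} 11.0
scene {'intrinsics': array([[476.05332182,   0.        , 324.40041854],
       [  0.        , 476.05332182, 240.58565711],
       [  0.        ,   0.        ,   1.        ]]), 'view': array([[-8.71736336e-01,  4.89934319e-01,  6.33434514e-03,
         4.32493196e+02],
       [-3.37173509e-01, -6.09210086e-01,  7.17758382e-01,
         1.88092476e+01],
       [ 3.55513411e-01,  6.23560289e-01,  6.96263442e-01,
        -1.
[... 455 characters left out ...]
      [-1.18352770e-01,  1.55436318e-02,  9.92849947e-01,
        -1.85850106e+03],
       [ 0.00000000e+00,  0.00000000e+00,  0.00000000e+00,
         1.00000000e+00]])}
wrist {'intrinsics': array([[351.43139539,   0.        , 324.13411479],
       [  0.        , 351.43139539, 233.50671828],
       [  0.        ,   0.        ,   1.        ]]), 'hand_eye': array([[ 9.99999714e-01, -7.10372434e-04,  2.59543660e-04,
         8.83786055e-01],
       [ 4.67511583e-04,  3.10860560e-01, -9.50455414e-01,
        -1.31038748e+02],
       [ 5.94495438e-04,  9.50455263e-01,  3.10860804e-01,
         8.07184364e+01],
       [ 0.00000000e+00,  0.00000000e+00,  0.00000000e+00,
         1.00000000e+00]])}
```

View pics/scene0.png

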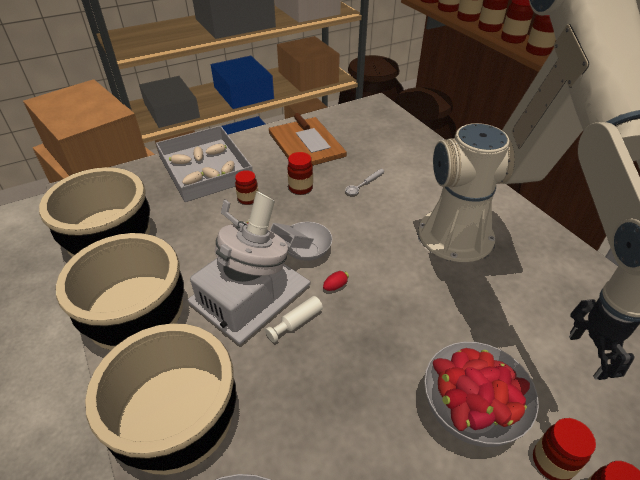

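View pics/top0.png

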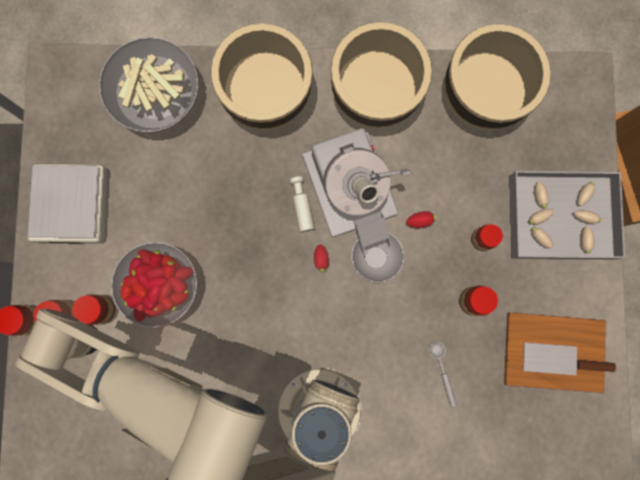

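View pics/wrist0.png

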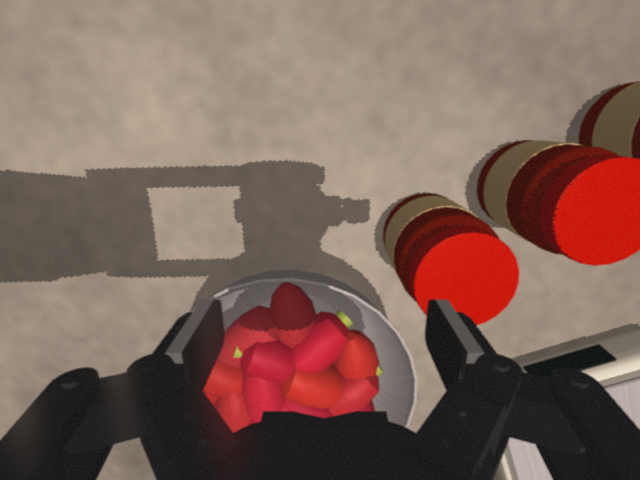

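Run:
```python
import cv2
a=cv2.imread("pics/top0.png")[120:290,280:450]
cv2.imwrite("pics/t1.png",cv2.resize(a,None,fx=3.5,fy=3.5,interpolation=cv2.INTER_CUBIC))
a=cv2.imread("pics/scene0.png")[175:345,180:350]
cv2.imwrite("pics/s1.png",cv2.resize(a,None,fx=3.5,fy=3.5,interpolation=cv2.INTER_CUBIC))
```

```text
(no output)
```

View pics/t1.png

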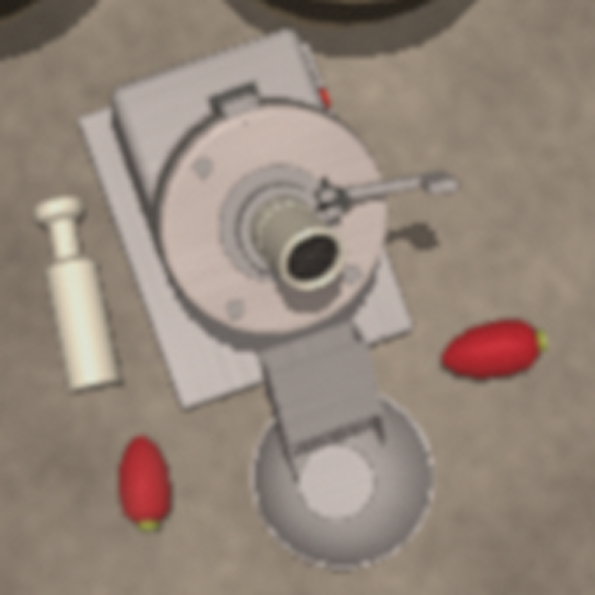

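View pics/s1.png

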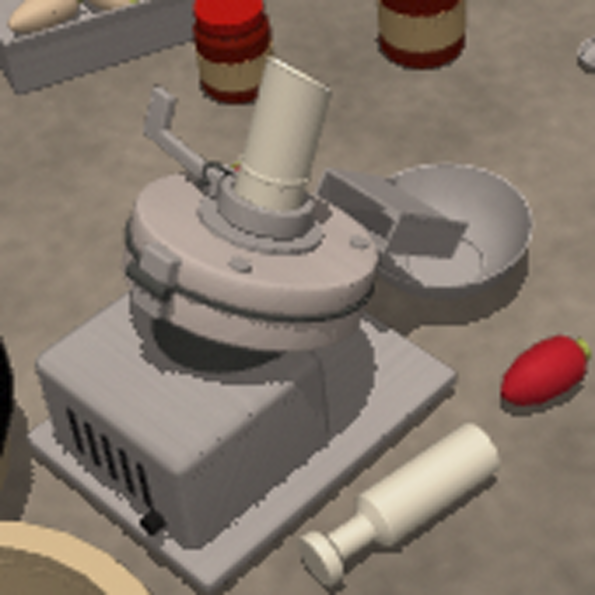

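```bash
cat > h.py <<'E'
from rig import r,cams,order
import numpy as np,cv2
from scipy.spatial.transform import Rotation as Rn
def pose():
    s=r.sense(); T=np.eye(4); T[:3,:3]=Rn.from_euler('xyz',s['tcp_rot']).as_matrix(); T[:3,3]=s['eef_pos']; return T
def ray(n,uv,T=None):
    """returns origin, dir of pixels; wrist needs pose T"""
    ci=cams.camera_info(n);K=ci['intrinsics'];uv=np.atleast_2d(uv).astype(float)
    d=np.c_[(uv[:,0]-K[0,2])/K[0,0],-(uv[:,1]-K[1,2])/K[1,1],-np.ones(len(uv))]
    M=np.linalg.inv(ci['view']) if n!='wrist' else T@ci['hand_eye']
    d=d@M[:3,:3].T; return M[:3,3],d/np.linalg.norm(d,axis=1)[:,None]
def onz(n,uv,z,T=None):
    o,d=ray(n,uv,T); return o+d*((z-o[2])/d[:,2])[:,None]
def tri(rays):
    A=np.zeros((3,3));b=np.zeros(3)
    for o,d in rays:
        d=d.reshape(3);P=np.eye(3)-np.outer(d,d);A+=P;b+=P@o
    x=np.linalg.solve(A,b);return x,[np.linalg.norm((np.eye(3)-np.outer(d.reshape(3),d.reshape(3)))@(x-o)) for o,d in rays]
def proj(n,X,T=None):
    ci=cams.camera_info(n);V=ci['view'] if n!='wrist' else np.linalg.inv(T@ci['hand_eye'])
    X=np.atleast_2d(X)@V[:3,:3].T+V[:3,3];K=ci['intrinsics']
    return np.c_[K[0,0]*X[:,0]/-X[:,2]+K[0,2],-K[1,1]*X[:,1]/-X[:,2]+K[1,2]]
def rel(T,p,R):
    """rotvec deg, shift cm in tool axes of target p,R"""
    return Rn.from_matrix(T[:3,:3].T@R).as_rotvec(degrees=True), T[:3,:3].T@(p-T[:3,3])/10
E
python3 - <<'E'
from h import *
print('camS',np.linalg.inv(cams.camera_info('scene')['view'])[:3,3])
c=lambda u,v,o:(o[0]+u/3.5,o[1]+v/3.5)
t=lambda u,v:c(u,v,(280,120)); s=lambda u,v:c(u,v,(180,175))
print('mouth z300',onz('top',t(312,257),300))
b=[t(80,120),t(185,405),t(410,330)]
P=onz('top',b,12);print(P, np.degrees(np.arctan2(*(P[0]-P[1])[1::-1])),np.linalg.norm(P[0]-P[1]),np.linalg.norm(P[2]-P[1]))
# lever tab top
print('tab',tri([ray('top',t(447,183)),ray('scene',s(162,92))]))
print('midrim?',tri([ray('top',t(312,257)),ray('scene',s(299,75))]))
E
```

```text
camS [ 944.01592133  782.93633768 1081.78552304]
mouth z300 [[ 608.20164275 -124.51955465  300.        ]]
[[ 788.91104616   56.83305659   12.        ]
 [ 530.60035746  -39.52785724   12.        ]
 [ 600.38403232 -240.45331545   12.        ]] 20.457662508256796 275.6988168508495 212.6988505768702
tab (array([ 678.26447692, -236.04803763,  243.73660729]), [np.float64(2.1831632025443244), np.float64(2.183163202544197)])
midrim? (array([ 604.60289427, -122.6313934 ,  311.92959151]), [np.float64(1.3797629540914624), np.float64(1.3797629540917689)])
```

```bash
cat >> h.py <<'E'
a26=np.radians(26)
def frame(psi):
    c,s=np.cos(psi),np.sin(psi); Z=np.array([[c,-s,0],[s,c,0],[0,0,1]])
    S=np.array([[np.cos(a26),0,-np.sin(a26)],[0,1,0],[np.sin(a26),0,np.cos(a26)]])
    return Z@S   # columns x',y',a
def toolR(psi,az):
    """tool y=-a; tool z at angle az (deg) about a, from y' (0 = machine left), positive ccw from above"""
    F=frame(psi); t=np.radians(az); z=F@np.array([-np.sin(t),np.cos(t),0]); y=-F[:,2]; return np.c_[np.cross(y,z),y,z]
def plan(p,R,n,T=None):
    T=pose() if T is None else T
    rv,_=rel(T,p,R); d=(p-T[:3,3])/n/10
    print('total turn',np.round(rv,1),np.linalg.norm(rv),'per row cm',np.linalg.norm(d))
    for i in range(n):
        Ri=T[:3,:3]@Rn.from_rotvec(rv*i/n,degrees=True).as_matrix()
        print([round(float(v),2) for v in np.r_[rv/n,Ri.T@d]])
E
python3 - <<'E'
from h import *
psi=np.radians(20.4);a=frame(psi)[:,2];m=np.array([605,-123,312.])
T=pose();print(a); print(T[:3,:3])
plan(m+130*a,toolR(psi,-33),24)
E
```

```text
[-0.41087738 -0.15280393  0.89879405]
[[ 3.54915672e-01 -4.14317304e-04 -9.34898227e-01]
 [ 9.34897758e-01 -9.37682257e-04  3.54915910e-01]
 [-1.02368528e-03 -9.99999475e-01  5.45461906e-05]]
total turn [ -3.9  80.3 -28.1] 85.16550561426392 per row cm 3.416179173097994
[-0.16, 3.35, -1.17, -2.34, -0.78, -2.36]
[-0.16, 3.35, -1.17, -2.19, -0.82, -2.49]
[-0.16, 3.35, -1.17, -2.02, -0.85, -2.62]
[-0.16, 3.35, -1.17, -1.85, -0.88, -2.74]
[-0.16, 3.35, -1.17, -1.66, -0.91, -2.84]
[-0.16, 3.35, -1.17, -1.48, -0.94, -2.93]
[-0.16, 3.35, -1.17, -1.28, -0.96, -3.02]
[-0.16, 3.35, -1.17, -1.09, -0.97, -3.09]
[-0.16, 3.35, -1.17, -0.88, -0.98, -3.15]
[-0.16, 3.35, -1.17, -0.68, -0.99, -3.2]
[-0.16, 3.35, -1.17, -0.47, -0.99, -3.23]
[-0.16, 3.35, -1.17, -0.26, -0.99, -3.26]
[-0.16, 3.35, -1.17, -0.05, -0.99, -3.27]
[-0.16, 3.35, -1.17, 0.16, -0.98, -3.27]
[-0.16, 3.35, -1.17, 0.37, -0.96, -3.26]
[-0.16, 3.35, -1.17, 0.58, -0.94, -3.23]
[-0.16, 3.35, -1.17, 0.79, -0.92, -3.19]
[-0.16, 3.35, -1.17, 0.99, -0.89, -3.14]
[-0.16, 3.35, -1.17, 1.19, -0.86, -3.08]
[-0.16, 3.35, -1.17, 1.39, -0.83, -3.01]
[-0.16, 3.35, -1.17, 1.58, -0.79, -2.93]
[-0.16, 3.35, -1.17, 1.76, -0.74, -2.83]
[-0.16, 3.35, -1.17, 1.94, -0.7, -2.72]
[-0.16, 3.35, -1.17, 2.11, -0.65, -2.61]
```

```bash
python3 -m crank '[[-0.2,3.4,-1.2,-2.3,-0.8,-2.4,1],[-0.2,3.4,-1.2,-2.2,-0.8,-2.5,1],[-0.2,3.4,-1.2,-2.0,-0.9,-2.6,1],[-0.2,3.4,-1.2,-1.9,-0.9,-2.7,1],[-0.2,3.4,-1.2,-1.7,-0.9,-2.8,1],[-0.2,3.4,-1.2,-1.5,-0.9,-2.9,1],[-0.2,3.4,-1.2,-1.3,-1.0,-3.0,1],[-0.2,3.4,-1.2,-1.1,-1.0,-3.1,1],[-0.2,3.4,-1.2,-0.9,-1.0,-3.1,1],[-0.2,3.4,-1.2,-0.7,-1.0,-3.2,1]]'
python3 - <<'E'
from h import *
psi=np.radians(20.4);a=frame(psi)[:,2];m=np.array([605,-123,312.])
print(r.sense()['qpos'])
plan(m+130*a,toolR(psi,-33),16)
E
```

```text
clock: 0.98
eef_pos: [353.5, 270.5, 317.8]
tcp_rot: [-1.542, -0.209, 0.592]
contact_force: [1.3, -0.1, 0.6]
opening: 1.0
[ 0.63515859 -0.12867242  2.02884397  0.02268007  1.03148368  0.03065713]
total turn [ -1.8  45.4 -15.6] 48.065062131831326 per row cm 2.9473505473093833
[-0.11, 2.84, -0.98, -0.26, -0.85, -2.81]
[-0.11, 2.84, -0.98, -0.11, -0.84, -2.82]
[-0.11, 2.84, -0.98, 0.05, -0.84, -2.83]
[-0.11, 2.84, -0.98, 0.2, -0.83, -2.82]
[-0.11, 2.84, -0.98, 0.35, -0.82, -2.81]
[-0.11, 2.84, -0.98, 0.51, -0.81, -2.79]
[-0.11, 2.84, -0.98, 0.66, -0.79, -2.76]
[-0.11, 2.84, -0.98, 0.81, -0.77, -2.73]
[-0.11, 2.84, -0.98, 0.95, -0.75, -2.68]
[-0.11, 2.84, -0.98, 1.1, -0.73, -2.64]
[-0.11, 2.84, -0.98, 1.24, -0.71, -2.58]
[-0.11, 2.84, -0.98, 1.38, -0.68, -2.52]
[-0.11, 2.84, -0.98, 1.51, -0.65, -2.44]
[-0.11, 2.84, -0.98, 1.64, -0.62, -2.37]
[-0.11, 2.84, -0.98, 1.77, -0.58, -2.28]
[-0.11, 2.84, -0.98, 1.89, -0.55, -2.2]
```

```bash
python3 -m crank '[[-0.2,4,-1.4,-0.3,-1.2,-3.8,1],[-0.2,4,-1.4,0,-1.2,-3.8,1],[-0.2,4,-1.4,0.2,-1.2,-3.8,1],[-0.2,4,-1.4,0.5,-1.1,-3.8,1],[-0.2,4,-1.4,0.8,-1.1,-3.7,1],[-0.2,4,-1.4,1.0,-1.1,-3.7,1],[-0.2,4,-1.4,1.3,-1.0,-3.7,1],[-0.2,4,-1.4,1.5,-1.0,-3.6,1],[-0.2,4,-1.4,1.7,-1.0,-3.5,1],[-0.2,4,-1.4,1.9,-0.9,-3.3,1]]'
python3 - <<'E'
from h import *
psi=np.radians(20.4);a=frame(psi)[:,2];m=np.array([605,-123,312.])
print(r.sense()['qpos'])
plan(m+130*a,toolR(psi,-33),8)
E
```

```text
clock: 1.82
eef_pos: [506.2, -101.9, 419.0]
tcp_rot: [-1.339, -0.386, -0.201]
contact_force: [1.2, 1.2, 0.3]
opening: 1.002
[-0.39226121 -0.13404706  1.86980816  0.33871684  1.09350602 -0.34619676]
total turn [ 0.1  3.7 -0.4] 3.707807527071781 per row cm 0.7740465326612046
[0.02, 0.46, -0.05, 0.66, 0.04, -0.41]
[0.02, 0.46, -0.05, 0.66, 0.04, -0.4]
[0.02, 0.46, -0.05, 0.66, 0.04, -0.4]
[0.02, 0.46, -0.05, 0.67, 0.04, -0.39]
[0.02, 0.46, -0.05, 0.67, 0.04, -0.39]
[0.02, 0.46, -0.05, 0.67, 0.04, -0.38]
[0.02, 0.46, -0.05, 0.67, 0.04, -0.38]
[0.02, 0.46, -0.05, 0.68, 0.04, -0.37]
```

```bash
python3 -m crank '[[0,0.5,0,0.7,0,-0.4,1],[0,0.5,0,0.7,0,-0.4,1],[0,0.5,0,0.7,0,-0.4,1],[0,0.5,0,0.7,0,-0.4,1],[0,0.5,0,0.7,0,-0.4,1],[0,0.5,0,0.7,0,-0.4,1],[0,0.5,0,0.7,0,-0.4,1],[0,0.2,0,0.5,0,-0.3,1],[0,0,0,0,0,0,1],[0,0,0,0,0,0,1]]'
python3 - <<'E'
from h import *
print(r.sense()['qpos'])
T=pose();np.save('T1.npy',T);cv2.imwrite('pics/w1.png',cams.grab_frame('wrist'));print(T)
E
```

```text
clock: 2.65
eef_pos: [555.4, -149.5, 432.6]
tcp_rot: [-1.312, -0.367, -0.277]
contact_force: [-1.0, -0.0, -0.2]
opening: 1.001
[-0.44552143 -0.02487868  1.74229881  0.35057078  1.12855796 -0.32046374]
[[ 8.97677772e-01  4.03895208e-01  1.76191027e-01  5.55416618e+02]
 [-2.55414399e-01  1.51093048e-01  9.54952551e-01 -1.49478230e+02]
 [ 3.59079520e-01 -9.02241404e-01  2.38793523e-01  4.32561693e+02]
 [ 0.00000000e+00  0.00000000e+00  0.00000000e+00  1.00000000e+00]]
```

View pics/w1.png

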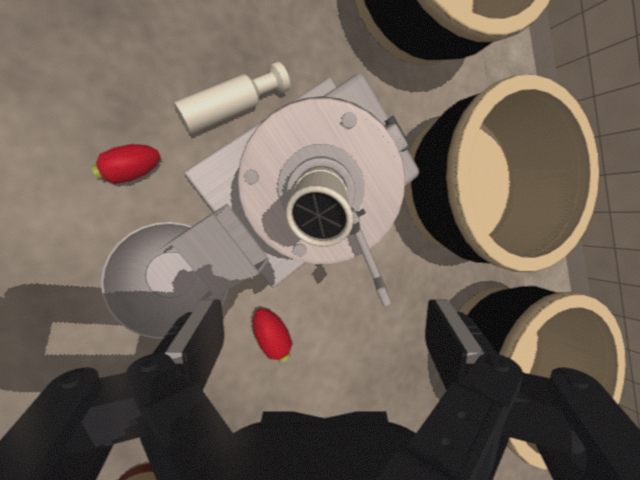

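Run:
```python
import cv2
a=cv2.imread("pics/w1.png")[70:320,200:450]
cv2.imwrite("pics/w1c.png",cv2.resize(a,None,fx=2.4,fy=2.4,interpolation=cv2.INTER_CUBIC))
h=cv2.cvtColor(a,cv2.COLOR_BGR2HSV)
for p in [(60,60),(100,80),(118,116),(130,145),(120,150),(125,165),(60,130),(100,180),(150,110)]: print(p,a[p[1],p[0]],h[p[1],p[0]])
```

```text
(60, 60) [170 179 198] [ 10  36 198]
(100, 80) [151 157 168] [ 11  26 168]
(118, 116) [159 176 189] [ 17  40 189]
(130, 145) [27 29 31] [15 33 31]
(120, 150) [45 49 52] [17 34 52]
(125, 165) [34 35 35] [30  7 35]
(60, 130) [169 178 196] [ 10  35 196]
(100, 180) [148 152 164] [  8  25 164]
(150, 110) [154 159 170] [  9  24 170]
```

View pics/w1c.png

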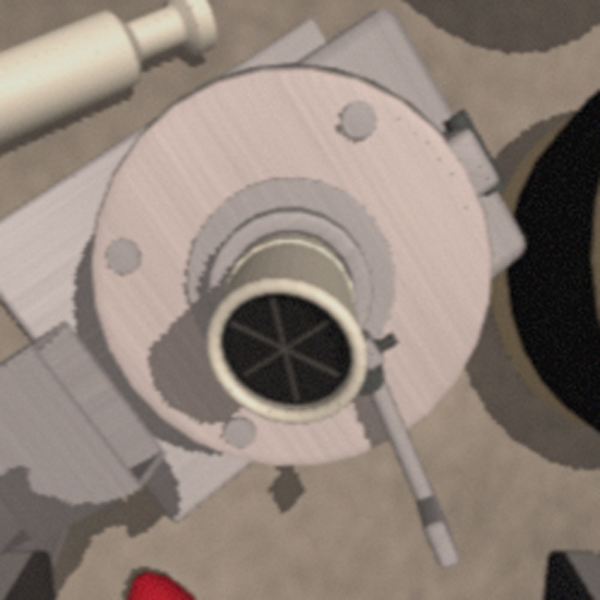

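Run:
```python
from h import *
T=np.load('T1.npy')
t=lambda u,v:(280+u/3.5,120+v/3.5); s=lambda u,v:(180+u/3.5,175+v/3.5); w=lambda u,v:(200+u/2.4,70+v/2.4)
m,e=tri([ray('wrist',w(287,351),T),ray('top',t(312,257))]);print('mouth',m,e)
m2,e=tri([ray('wrist',w(287,351),T),ray('top',t(312,257)),ray('scene',s(299,75))]);print('mouth3',m2,e)
d,e=tri([ray('wrist',w(293,265),T),ray('top',t(274,217))]);print('disc',d,e)
o,dd=ray('wrist',w(293,265),T);print('disc by size',o+dd*407)
v=m-d;L=np.linalg.norm(v);print(L,np.degrees(np.arccos(v[2]/L)),np.degrees(np.arctan2(-v[1],-v[0])))
print('tab',tri([ray('wrist',w(440,535),T),ray('top',t(443,183))]))
print('tab3',tri([ray('wrist',w(440,535),T),ray('top',t(443,183)),ray('scene',s(162,95))]))
```

```text
mouth [ 604.75617801 -121.26586047  317.69605851] [np.float64(1.5164446348544698), np.float64(1.5164446348545355)]
mouth3 [ 605.25293977 -121.25354707  313.42125869] [np.float64(1.4819662046566757), np.float64(1.95447616656042), np.float64(1.569174242806031)]
disc [655.30614687 -98.49073226 217.26977045] [np.float64(3.9672577268776945), np.float64(3.967257726877675)]
disc by size [[663.9305387  -95.07673151 190.76269413]]
114.71462482795724 28.902373519936734 24.253794901801516
tab (array([ 685.25213913, -235.10299462,  228.11395708]), [np.float64(1.903352051993344), np.float64(1.9033520519932337)])
tab3 (array([ 679.19940788, -230.88393264,  243.35891873]), [np.float64(3.1928101328575176), np.float64(3.2374228163890653), np.float64(1.3205489942672286)])
```

```bash
python3 -m crank '[[0,-7,0,0,0,0,1],[0,-7,0,0,0,0,1],[0,-7,0,0,0,0,1],[0,-7,0,0,0,0,1],[0,-7,0,0,0,0,1],[0,-7,0,0,0,0,1],[0,-7,0,0,0,0,1],[0,-7,0,0,0,0,1],[0,-7,0,0,0,0,1],[0,-7,0,0,0,0,1]]'
python3 - <<'E'
from h import *
print(r.sense()['qpos'])
T=pose();np.save('T2.npy',T);cv2.imwrite('pics/w2.png',cams.grab_frame('wrist'))
E
```

```text
clock: 3.53
eef_pos: [552.2, -146.2, 432.1]
tcp_rot: [-1.854, -0.348, 1.071]
contact_force: [1.0, -0.1, 0.0]
opening: 0.999
[-0.44266334 -0.03104405  1.74888569  0.35046444  1.1295946  -1.56705967]
```

View pics/w2.png

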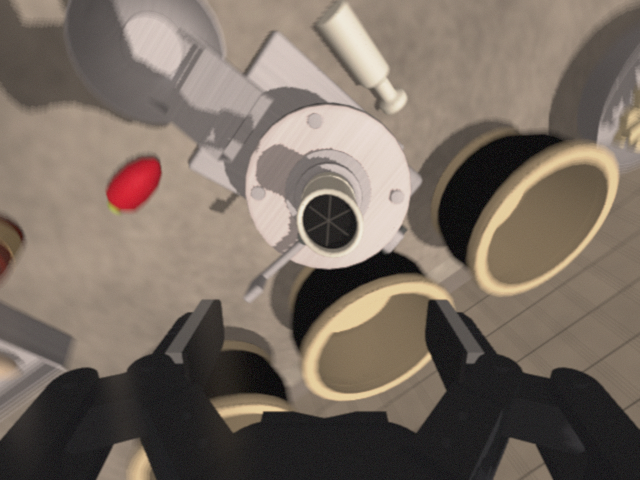

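Run:
```python
from h import *
t=lambda u,v:(280+u/3.5,120+v/3.5)
D={}
for i,c in((1,(322,180)),(2,(328,187))):
    im=cv2.imread(f'pics/w{i}.png');T=np.load(f'T{i}.npy')
    h=cv2.cvtColor(im,cv2.COLOR_BGR2HSV)
    # dark guard
    dk=((h[...,2]<75)).astype(np.uint8);dk=cv2.morphologyEx(dk,cv2.MORPH_CLOSE,np.ones((7,7)))
    y0=(320,216) if i==1 else (329,220)
    n,l,st,ce=cv2.connectedComponentsWithStats(dk);k=l[y0[1],y0[0]]
    k=k or l[y0[1]+3,y0[0]+5]
    cn=max(cv2.findContours((l==k).astype(np.uint8),0,1)[0],key=len);e=cv2.fitEllipse(cn);print(i,'guard',e)
    # disc: radial edge scan on hue/brightness
    pk=((h[...,0]<14)&(h[...,1]>24)&(h[...,2]>170)).astype(np.uint8)
    pk=cv2.morphologyEx(pk,cv2.MORPH_OPEN,np.ones((3,3)))
    n,l,st,ce=cv2.connectedComponentsWithStats(pk);
    pk=(l==1+np.argmax(st[1:,4])).astype(np.uint8)
    cn=max(cv2.findContours(pk,0,1)[0],key=cv2.contourArea)
    hu=cv2.convexHull(cn);e2=cv2.fitEllipse(hu);print('disc',e2)
    D[i]=(e,e2,T)
m,er=tri([ray('wrist',D[i][0][0],D[i][2]) for i in D]);print('mouth',m,er)
m,er=tri([ray('wrist',D[i][0][0],D[i][2]) for i in D]+[ray('top',t(312,257))]);print('mouth+top',m,er)
d,er=tri([ray('wrist',D[i][1][0],D[i][2]) for i in D]);print('disc',d,er)
d,er=tri([ray('wrist',D[i][1][0],D[i][2]) for i in D]+[ray('top',t(274,217))]);print('disc',d,er)
v=m-d;L=np.linalg.norm(v);print(L,np.degrees(np.arccos(v[2]/L)),np.degrees(np.arctan2(-v[1],-v[0])))
```

```text
1 guard ((319.05419921875, 215.06991577148438), (43.083457946777344, 53.816524505615234), 112.10137176513672)
disc ((320.9264831542969, 182.37464904785156), (163.67002868652344, 171.64984130859375), 25.156917572021484)
2 guard ((329.4422302246094, 221.62037658691406), (49.349239349365234, 55.42781066894531), 137.72750854492188)
disc ((328.7460632324219, 185.82872009277344), (161.25848388671875, 168.7855682373047), 86.78120422363281)
mouth [ 611.00486335 -119.8476437   304.11869755] [np.float64(0.4033769185731884), np.float64(0.4033769185731644)]
mouth+top [ 607.14607713 -120.8592982   310.23194817] [np.float64(2.1754115567134726), np.float64(1.5814404896750136), np.float64(2.834290956458171)]
disc [672.47125557 -95.72498135 166.25698693] [np.float64(1.5300216954374801), np.float64(1.53002169543746)]
disc [663.91746477 -99.0860577  183.52093323] [np.float64(3.135772991048871), np.float64(4.53360031364627), np.float64(5.758533243258836)]
140.54446186573227 25.63446511665727 20.983062314631265
```

```bash
cat >> h.py <<'E'
psi=np.radians(20.5);F=frame(psi);a=F[:,2];m=np.array([607.5,-121,310.])
def az():
    z=F.T@pose()[:3,2]; return np.degrees(np.arctan2(-z[0],z[1]))
def where():
    T=pose();q=F.T@(T[:3,3]-m);s=r.sense();print('tcp in axis frame rel mouth',q.round(1),'az',round(az(),1),'tilt err deg',round(float(np.degrees(np.arccos(min(1,-T[:3,1]@a)))),2),'q6',round(s['qpos'][5],3),'F',s['contact_force'].round(1),'tau',s['wrist_torque'].round(2),'op',round(s['opening'],3),'t',round(s['clock'],2))
E
python3 - <<'E'
from h import *
where()
plan(m+45*a,toolR(psi,az()-(-22)),6)
E
```

```text
tcp in axis frame rel mouth [ -0.9  -4.2 136.4] az 38.5 tilt err deg 0.53 q6 -1.576 F [-0.9 -0.   0.2] tau [-0.05  0.21 -0.  ] op 1.0 t 3.58
total turn [ -0.5 -22.   -0.2] 22.005114927389307 per row cm 1.524186103469433
[-0.08, -3.67, -0.04, 0.06, 1.52, 0.03]
[-0.08, -3.67, -0.04, 0.06, 1.52, 0.03]
[-0.08, -3.67, -0.04, 0.07, 1.52, 0.03]
[-0.08, -3.67, -0.04, 0.07, 1.52, 0.03]
[-0.08, -3.67, -0.04, 0.07, 1.52, 0.03]
[-0.08, -3.67, -0.04, 0.07, 1.52, 0.02]
```

```bash
python3 -m crank '[[-0.1,-3.7,0,0.06,1.5,0.03,1],[-0.1,-3.7,0,0.06,1.5,0.03,1],[-0.1,-3.7,0,0.06,1.5,0.03,1],[-0.1,-3.7,0,0.06,1.5,0.03,1],[-0.1,-3.7,0,0.06,1.5,0.03,1],[-0.1,-3.7,0,0.06,1.5,0.03,1],[0,0,0,0,0.3,0,1],[0,0,0,0,0,0,1],[0,0,0,0,0,0,1],[0,0,0,0,0,0,1]]'
python3 - <<'E'
from h import *
where();T=pose();np.save('T3.npy',T)
im=cams.grab_frame('wrist')
for q in (m,m-25*a,m-60*a): 
    p=proj('wrist',q,T)[0];print(p);cv2.drawMarker(im,tuple(int(v) for v in p),(0,255,0),0,8)
cv2.imwrite('pics/w3.png',im)
E
```

```text
clock: 4.42
eef_pos: [589.4, -126.0, 348.4]
tcp_rot: [-1.975, -0.215, 1.451]
contact_force: [0.2, -1.2, 0.6]
opening: 0.997
tcp in axis frame rel mouth [-0.   1.6 42.7] az 60.2 tilt err deg 0.38 q6 -1.957 F [ 0.2 -1.2  0.6] tau [-0.07  0.2  -0.04] op 0.997 t 4.42
[320.05522898 276.44529721]
[320.71222258 258.78433273]
[321.42044413 239.74628476]
```

View pics/w3.png

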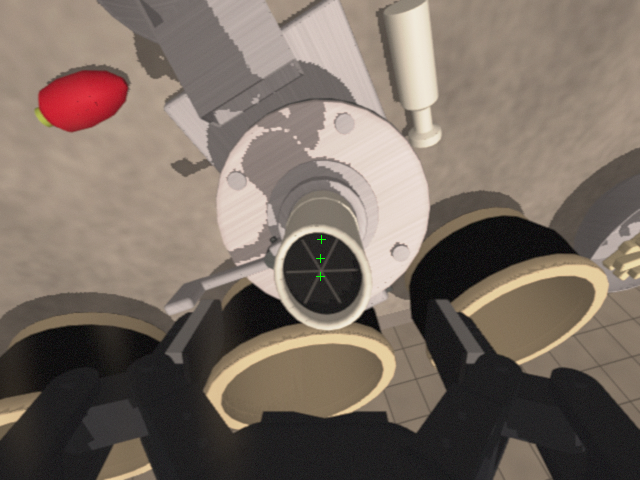

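```bash
python3 -m crank '[[0,0,0,0,1.0,0,1],[0,0,0,0,1.0,0,1],[0,0,0,0,1.0,0,1],[0,0,0,0,1.0,0,1],[0,0,0,0,1.0,0,1],[0,0,0,0,1.0,0,1],[0,0,0,0,0.8,0,1],[0,0,0,0,0.4,0,1],[0,0,0,0,0,0,1],[0,0,0,0,0,0,1]]'
python3 -c "
from h import *
where()"
```

```text
clock: 5.3
eef_pos: [622.7, -114.7, 277.3]
tcp_rot: [-1.975, -0.216, 1.447]
contact_force: [-0.5, -0.1, 0.9]
opening: 0.999
tcp in axis frame rel mouth [  0.4   0.6 -36.6] az 60.0 tilt err deg 0.44 q6 -1.977 F [-0.5 -0.1  0.9] tau [-0.08  0.18  0.04] op 0.999 t 5.3
```

```bash
python3 -m crank '[[0,0,0,0,-0.5,0,-1],[0,0,0,0,0,0,-1],[0,0,0,0,0,0,-1],[0,0,0,0,0,0,-1],[0,0,0,0,0,0,-1],[0,0,0,0,0,0,-1],[0,0,0,0,0,0,-1],[0,0,0,0,0,0,-1],[0,0,0,0,0,0,-1],[0,0,0,0,0,0,-1]]' 60
python3 -c "
from h import *
where();T=pose();cv2.imwrite('pics/w4.png',cams.grab_frame('wrist'))"
```

```text
clock: 6.13
eef_pos: [620.2, -116.3, 283.5]
tcp_rot: [-1.977, -0.215, 1.447]
contact_force: [0.9, -0.6, -2.8]
opening: 0.596
tcp in axis frame rel mouth [  0.5  -0.1 -29.8] az 60.0 tilt err deg 0.54 q6 -1.974 F [ 0.9 -0.6 -2.8] tau [0.07 0.13 0.09] op 0.596 t 6.13
```

View pics/w4.png

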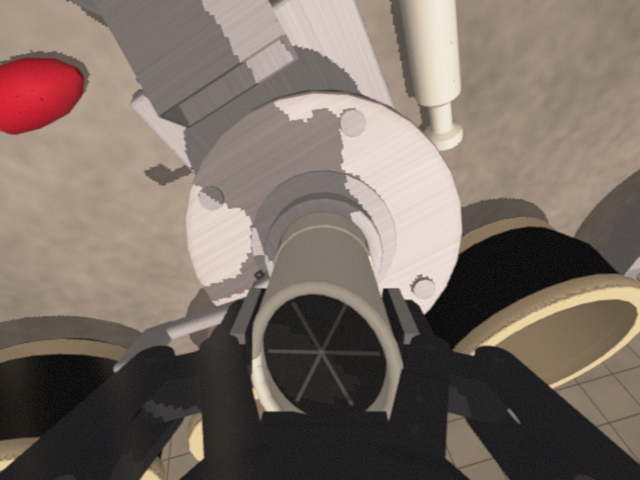

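```bash
python3 -m crank '[[0,3,0,0,0.01,0,-1],[0,4,0,0,0.013,0,-1],[0,5,0,0,0.017,0,-1],[0,5,0,0,0.017,0,-1],[0,5,0,0,0.017,0,-1],[0,5,0,0,0.017,0,-1],[0,5,0,0,0.017,0,-1],[0,5,0,0,0.017,0,-1],[0,5,0,0,0.017,0,-1],[0,5,0,0,0.017,0,-1]]'
python3 -c "
from h import *
where();T=pose();cv2.imwrite('pics/w5.png',cams.grab_frame('wrist'))"
```

```text
clock: 7.02
eef_pos: [620.9, -117.0, 281.8]
tcp_rot: [-1.678, -0.443, 0.577]
contact_force: [1.5, -0.3, -3.8]
opening: 0.596
tcp in axis frame rel mouth [  0.2  -0.9 -31.4] az 11.3 tilt err deg 0.67 q6 -1.123 F [ 1.5 -0.3 -3.8] tau [-0.22  0.01  0.3 ] op 0.596 t 7.02
```

View pics/w5.png

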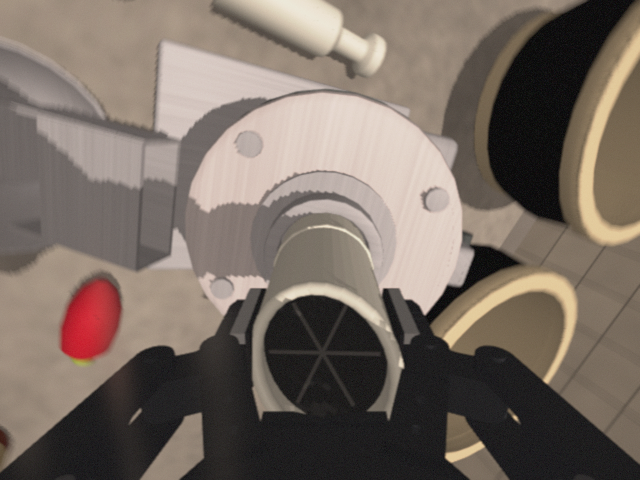

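```bash
python3 -m crank '[[0,5,0,0,0.015,0,-1],[0,6,0,0,0.02,0,-1],[0,6,0,0,0.02,0,-1],[0,6,0,0,0.02,0,-1],[0,6,0,0,0.02,0,-1],[0,6,0,0,0.02,0,-1],[0,6,0,0,0.02,0,-1],[0,6,0,0,0.02,0,-1],[0,6,0,0,0.02,0,-1],[0,6,0,0,0.02,0,-1]]'
python3 -c "
from h import *
where();T=pose()"
python3 -m crank '[[0,5,0,0,0.015,0,-1],[0,6,0,0,0.02,0,-1],[0,6,0,0,0.02,0,-1],[0,6,0,0,0.02,0,-1],[0,6,0,0,0.02,0,-1],[0,6,0,0,0.02,0,-1],[0,6,0,0,0.02,0,-1],[0,6,0,0,0.02,0,-1],[0,6,0,0,0.02,0,-1],[0,6,0,0,0.02,0,-1]]'
python3 -c "
from h import *
where();T=pose();cv2.imwrite('pics/w6.png',cams.grab_frame('wrist'));cv2.imwrite('pics/top6.png',cams.grab_frame('top'))"
```

```text
clock: 7.9
eef_pos: [620.8, -117.1, 279.5]
tcp_rot: [-1.227, -0.3, -0.552]
contact_force: [1.4, -0.7, -3.6]
opening: 0.592
tcp in axis frame rel mouth [ -1.   -1.  -33.4] az -49.0 tilt err deg 0.75 q6 -0.068 F [ 1.4 -0.7 -3.6] tau [-0.27  0.14  0.27] op 0.592 t 7.9
clock: 8.73
eef_pos: [620.8, -116.0, 277.5]
tcp_rot: [-1.14, 0.133, -1.522]
contact_force: [2.5, 0.2, -3.7]
opening: 0.592
tcp in axis frame rel mouth [ -1.5  -0.  -35.4] az -109.2 tilt err deg 0.74 q6 0.987 F [ 2.5  0.2 -3.7] tau [-0.15  0.2   0.31] op 0.592 t 8.73
```

View pics/w6.png

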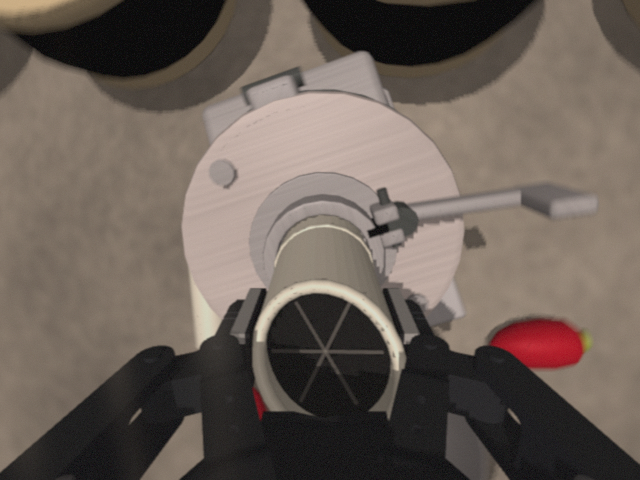

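Run:
```python
import cv2
a=cv2.imread("pics/w6.png")[260:430,230:430]
cv2.imwrite("pics/w6c.png",cv2.resize(a,None,fx=4,fy=3.5,interpolation=cv2.INTER_CUBIC))
```

```text
(no output)
```

View pics/w6c.png

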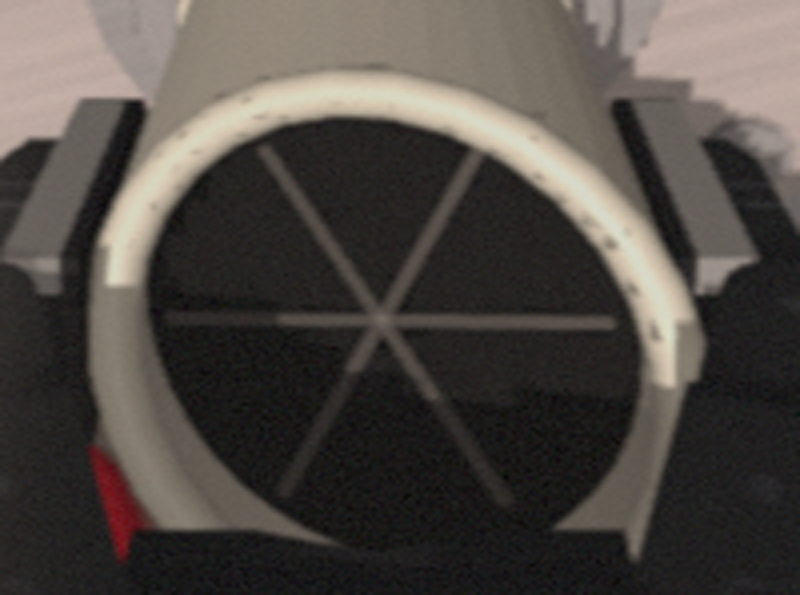

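```bash
cat >> h.py <<'E'
def rimfit(px,R=26,c0=(0,0)):
    """wrist pixels -> tool frame, onto cylinder about tool y; fit; returns azimuth of short side"""
    o,d=ray('wrist',px,np.eye(4)); o2=o[[0,2]]-np.array(c0);d2=d[:,[0,2]]
    A=(d2**2).sum(1);B=d2@o2;C=o2@o2-R*R;D=B*B-A*C
    out=[]
    for sgn in(-1,1):
        t=(-B+sgn*np.sqrt(np.maximum(D,0)))/A; out.append(o+d*t[:,None])
    return out,D
E
python3 - <<'E'
from h import *
from scipy.optimize import least_squares
up=[(105,245),(130,190),(170,140),(230,95),(310,73),(370,72),(430,85),(500,112),(570,165),(630,220),(680,300)]
lo=[(90,330),(95,420),(690,370)]
f=lambda L:np.array([(230+u/4,260+v/3.5) for u,v in L])
(n,_),D=rimfit(f(up)); print(D)
for q in n: print(q.round(1))
ph=np.arctan2(n[:,0],n[:,2])  # from +z toward +x
h=-n[:,1] # height along a
for ok in (np.ones(len(h),bool),np.abs(ph)<1.3):
    M=np.c_[np.ones(ok.sum()),np.cos(ph[ok]),np.sin(ph[ok])]
    x,res,*_=np.linalg.lstsq(M,h[ok],rcond=None);print(x,np.hypot(x[1],x[2]),'high side deg from z to x',np.degrees(np.arctan2(x[2],x[1])),(M@x-h[ok]).round(1))
    # amplitude fixed, centre free
    g=lambda p:p[0]+12.7*np.cos(ph[ok]-p[1])-h[ok]
    s=least_squares(g,[40,np.arctan2(x[2],x[1])]);print(s.x[0],np.degrees(s.x[1]),s.fun.round(1))
where()
E
```

```text
[ -3.88682202   3.04771568  29.17712429  69.56153853 111.44977469
 126.33942228 127.0712829  108.40573524  77.33638806  38.95602246
  16.76023192]
[-24.9 -24.6   8.4]
[-23.5 -18.9  11.2]
[-19.5 -19.2  17.2]
[-14.1 -18.4  21.8]
[ -6.9 -20.   25.1]
[ -1.6 -21.6  25.9]
[  3.4 -24.   25.8]
[  9.1 -26.9  24.4]
[ 14.3 -32.1  21.7]
[ 18.8 -35.3  18. ]
[ 21.4 -42.4  14.7]
[ 41.09595112 -19.11693862  12.69658263] 22.949086092858646 high side deg from z to x 146.40973423739587 [-1.7  2.5 -0.3 -0.2 -0.7 -0.3 -0.2  0.8  0.1  1.7 -1.7]
32.554576844329915 129.13219746678544 [-4.   1.3  0.7  2.1  2.2  2.4  1.9  1.6 -0.8 -1.2 -6.3]
[ 41.09595112 -19.11693862  12.69658263] 22.949086092858646 high side deg from z to x 146.40973423739587 [-1.7  2.5 -0.3 -0.2 -0.7 -0.3 -0.2  0.8  0.1  1.7 -1.7]
32.554576844329915 129.13219746678544 [-4.   1.3  0.7  2.1  2.2  2.4  1.9  1.6 -0.8 -1.2 -6.3]
tcp in axis frame rel mouth [ -1.4  -0.  -35.5] az -109.1 tilt err deg 0.73 q6 0.984 F [ 1.9 -0.1 -2.7] tau [ 0.11  0.29 -0.24] op 0.589 t 8.83
```

```bash
python3 -m crank '[[0,4,0,0,0.015,0,-1],[0,5,0,0,0.02,0,-1],[0,5,0,0,0.02,0,-1],[0,0,0,0,0,0,-1],[0,0,0,0,0,0,1],[0,0,0,0,0,0,1],[0,0,0,0,0,0,1],[0,0,0,0,0,0,1],[0,0,0,0,0,0,1],[0,0,0,0,0,0,1]]'
python3 - <<'E'
from h import *
where()
E
python3 -m crank '[[0,0,0,0,-0.5,0,1],[0,0,0,0,-1,0,1],[0,0,0,0,-1.5,0,1],[0,0,0,0,-2,0,1],[0,0,0,0,-2,0,1],[0,0,0,0,-2,0,1],[0,0,0,0,-2,0,1],[0,0,0,0,-1,0,1],[0,0,0,0,0,0,1],[0,0,0,0,0,0,1]]'
python3 - <<'E'
from h import *
where();T=pose();np.save('T7.npy',T);cv2.imwrite('pics/w7.png',cams.grab_frame('wrist'));cv2.imwrite('pics/top7.png',cams.grab_frame('top'))
a_=cv2.imread("pics/top7.png")[120:290,280:450]
cv2.imwrite("pics/t7c.png",cv2.resize(a_,None,fx=3.5,fy=3.5,interpolation=cv2.INTER_CUBIC))
ex=np.array([np.cos(psi),np.sin(psi),0]);pd=np.radians(5);y=ex*np.cos(pd)-np.array([0,0,np.sin(pd)]);x=np.cross(y,[0,0,1]);x/=np.linalg.norm(x);z=np.cross(x,y);R=np.c_[x,y,z]
v=cams.camera_info('wrist')['hand_eye']; c=v[:3,3]-250*v[:3,2]
mm=m-6*a
p=mm-R@c;print('target tcp',p); plan(p,R,14)
E
```

```text
clock: 9.67
eef_pos: [621.8, -116.0, 278.9]
tcp_rot: [-1.171, 0.217, -1.715]
contact_force: [-0.3, -0.3, 0.9]
opening: 1.001
tcp in axis frame rel mouth [ -0.   -0.3 -34.6] az -121.1 tilt err deg 0.76 q6 1.196 F [-0.3 -0.3  0.9] tau [-0.02  0.21  0.02] op 1.001 t 9.67
clock: 10.5
eef_pos: [567.4, -134.2, 396.9]
tcp_rot: [-1.169, 0.215, -1.713]
contact_force: [-0.3, -0.0, -1.0]
opening: 0.998
tcp in axis frame rel mouth [ 0.2  1.6 96.6] az -121.0 tilt err deg 0.89 q6 1.224 F [-0.3 -0.  -1. ] tau [-0.05  0.19 -0.  ] op 0.998 t 10.5
target tcp [ 510.82901022 -158.02733019  312.89765874]
total turn [ 57.4 -27.7  16.7] 65.90350097005027 per row cm 0.738078648313792
[4.1, -1.98, 1.19, 0.35, 0.34, -0.55]
[4.1, -1.98, 1.19, 0.34, 0.29, -0.59]
[4.1, -1.98, 1.19, 0.32, 0.24, -0.62]
[4.1, -1.98, 1.19, 0.3, 0.19, -0.64]
[4.1, -1.98, 1.19, 0.28, 0.14, -0.67]
[4.1, -1.98, 1.19, 0.26, 0.08, -0.68]
[4.1, -1.98, 1.19, 0.24, 0.03, -0.7]
[4.1, -1.98, 1.19, 0.22, -0.02, -0.71]
[4.1, -1.98, 1.19, 0.19, -0.08, -0.71]
[4.1, -1.98, 1.19, 0.16, -0.13, -0.71]
[4.1, -1.98, 1.19, 0.14, -0.19, -0.7]
[4.1, -1.98, 1.19, 0.11, -0.24, -0.69]
[4.1, -1.98, 1.19, 0.08, -0.29, -0.67]
[4.1, -1.98, 1.19, 0.05, -0.34, -0.65]
```

View pics/w7.png

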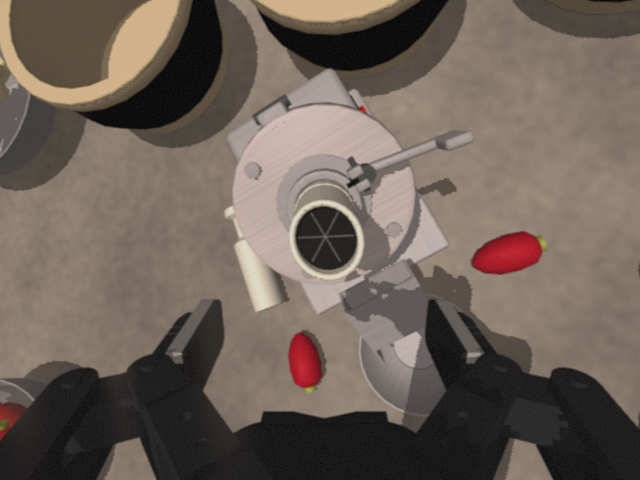

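View pics/t7c.png

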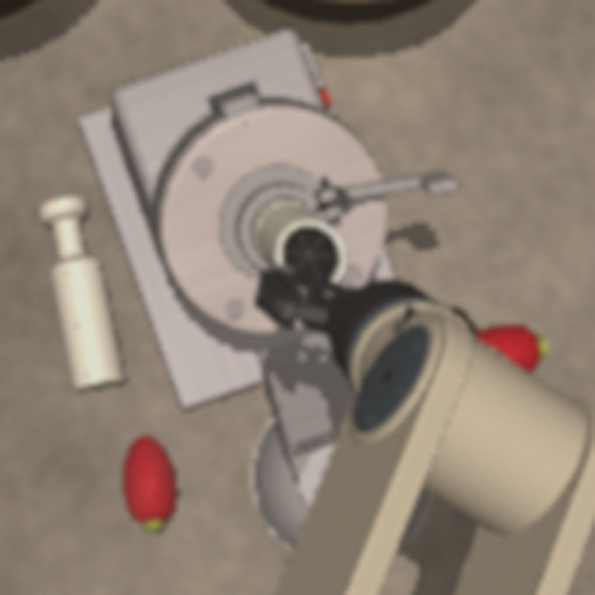

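```bash
python3 -m crank '[[4.1,-2,1.2,0.5,0.1,-0.6,1],[4.1,-2,1.2,0.5,0,-0.7,1],[4.1,-2,1.2,0.4,0,-0.8,1],[4.1,-2,1.2,0.4,0,-0.8,1],[4.1,-2,1.2,0.3,0,-0.8,1],[4.1,-2,1.2,0.3,0,-0.8,1],[4.1,-2,1.2,0.2,0,-0.8,1],[4.1,-2,1.2,0.2,0,-0.8,1],[4.1,-2,1.2,0.2,-0.1,-0.7,1],[4.1,-2,1.2,0.2,-0.1,-0.7,1]]'
python3 - <<'E'
from h import *
where();print(r.sense()['qpos'].round(2))
ex=np.array([np.cos(psi),np.sin(psi),0]);pd=np.radians(5);y=ex*np.cos(pd)-np.array([0,0,np.sin(pd)]);x=np.cross(y,[0,0,1]);x/=np.linalg.norm(x);z=np.cross(x,y);R=np.c_[x,y,z]
v=cams.camera_info('wrist')['hand_eye']; c=v[:3,3]-250*v[:3,2]
mm=m-6*a
p=mm-R@c;print('target tcp',p); plan(p,R,6)
E
```

```text
clock: 11.43
eef_pos: [517.3, -152.1, 337.2]
tcp_rot: [-0.444, 0.134, -1.344]
contact_force: [0.6, 0.8, -1.3]
opening: 1.0
tcp in axis frame rel mouth [-73.8   2.4  66.2] az -103.0 tilt err deg 38.9 q6 -0.497 F [ 0.6  0.8 -1.3] tau [-0.09  0.41  0.04] op 1.0 t 11.43
[-0.81  0.02  2.31  1.54  0.94 -0.5 ]
target tcp [ 511.39462131 -158.2710037   312.62673427]
total turn [19.9 -9.4  5.2] 22.60786991553173 per row cm 0.4334543299441076
[3.31, -1.57, 0.87, 0.13, 0.06, -0.41]
[3.31, -1.57, 0.87, 0.12, 0.04, -0.41]
[3.31, -1.57, 0.87, 0.11, 0.01, -0.42]
[3.31, -1.57, 0.87, 0.1, -0.02, -0.42]
[3.31, -1.57, 0.87, 0.09, -0.04, -0.42]
[3.31, -1.57, 0.87, 0.07, -0.07, -0.42]
```

```bash
python3 -m crank '[[3.3,-1.6,0.9,0.1,0.1,-0.4,1],[3.3,-1.6,0.9,0.1,0,-0.4,1],[3.3,-1.6,0.9,0.1,0,-0.4,1],[3.3,-1.6,0.9,0.1,0,-0.4,1],[3.3,-1.6,0.9,0.1,0,-0.4,1],[3,-1.6,0.9,0.1,-0.1,-0.4,1],[0,0,0,0,0,0,1],[0,0,0,0,0,0,1],[0,0,0,0,0,0,1],[0,0,0,0,0,0,1]]'
python3 - <<'E'
from h import *
where();print(r.sense()['qpos'].round(2))
T=pose();np.save('T8.npy',T);im=cams.grab_frame('wrist');cv2.imwrite('pics/w8.png',im)
p=proj('wrist',m-6.5*a,T)[0];print(p,T)
E
```

```text
clock: 12.27
eef_pos: [508.5, -157.8, 299.9]
tcp_rot: [-0.091, 0.012, -1.217]
contact_force: [-0.1, -0.6, -0.7]
opening: 0.999
tcp in axis frame rel mouth [-99.3   0.2  37.3] az -91.3 tilt err deg 58.78 q6 -1.223 F [-0.1 -0.6 -0.7] tau [-0.19  0.49  0.03] op 0.999 t 12.27
[-0.95  0.41  2.39  1.8   1.39 -1.22]
[325.78552199 215.75918571] [[ 3.46686824e-01  9.33719421e-01  8.93100725e-02  5.08521734e+02]
 [-9.37908660e-01  3.46267164e-01  2.06493848e-02 -1.57844241e+02]
 [-1.16444139e-02 -9.09235600e-02  9.95789794e-01  2.99937056e+02]
 [ 0.00000000e+00  0.00000000e+00  0.00000000e+00  1.00000000e+00]]
```

View pics/w8.png

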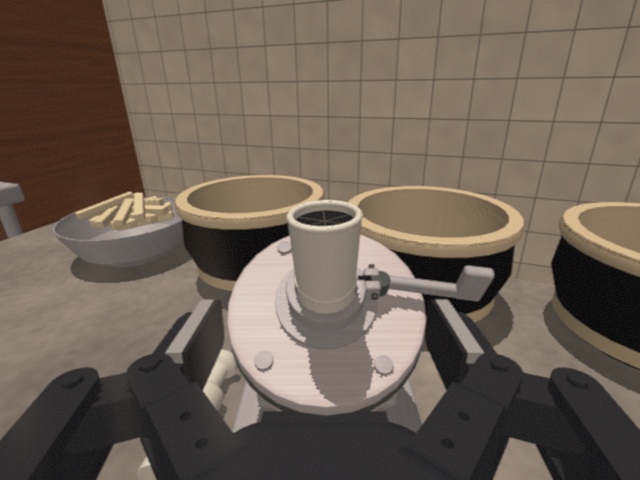

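Run:
```python
import cv2
a=cv2.imread("pics/w8.png")[190:330,270:490]
cv2.imwrite("pics/w8c.png",cv2.resize(a,None,fx=3.6,fy=3.6,interpolation=cv2.INTER_CUBIC))
```

```text
(no output)
```

View pics/w8c.png

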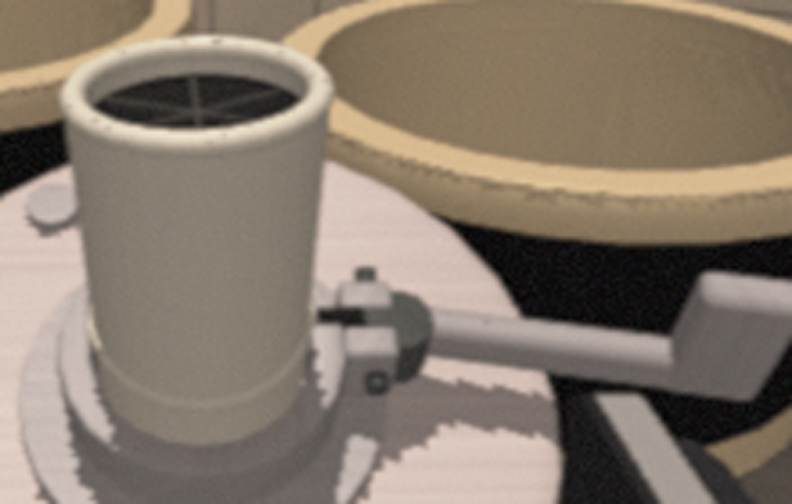

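```bash
cat >> h.py <<'E'
def rim3(c,delta):
    """rim points for remaining turn delta deg (cw still needed)"""
    f=np.linspace(0,2*np.pi,72,endpoint=False); hh=-26*np.tan(a26)*np.cos(f-np.radians(delta))
    return c+26*(np.cos(f)[:,None]*F[:,0]+np.sin(f)[:,None]*F[:,1])+hh[:,None]*a
def shear(px,T,zc):
    e=cv2.fitEllipse(np.float32(px)); t=np.linspace(0,2*np.pi,72,endpoint=False)
    (cx,cy),(w,h),ang=e; A=np.radians(ang)
    q=np.c_[cx+w/2*np.cos(t)*np.cos(A)-h/2*np.sin(t)*np.sin(A), cy+w/2*np.cos(t)*np.sin(A)+h/2*np.sin(t)*np.cos(A)]
    X=onz('wrist',q,zc,T); ex=np.array([[np.cos(psi),np.sin(psi)],[-np.sin(psi),np.cos(psi)]])
    Y=X[:,:2]@ex.T
    (c2,(w2,h2),g)=cv2.fitEllipse(np.float32(Y-Y.mean(0)))
    A=np.radians(g);Rm=np.array([[np.cos(A),-np.sin(A)],[np.sin(A),np.cos(A)]]);S=Rm@np.diag([w2**2,h2**2])/4@Rm.T
    return X.mean(0),S[0,0]**.5,S[1,1]**.5,S[0,1]/S[1,1],e
def delta_meas(px,T,zc):
    c,sx,sy,k,e=shear(px,T,zc); print('centre',c.round(1),'sx,sy',round(sx,1),round(sy,1),'k',round(k,3),'ell',np.round(np.r_[e[0],e[1],e[2]],1))
    for d in(-10,-5,0,5,10,20,30):
        c_,x_,y_,k_,_=shear(proj('wrist',rim3(c,d),T),T,zc); print(d,round(x_,1),round(y_,1),round(k_,3))
E
python3 - <<'E'
from h import *
T=np.load('T8.npy')
P=np.array([(62,100),(68,75),(90,56),(130,42),(190,36),(250,40),(300,57),(328,78),(333,95),(322,115),(290,133),(240,146),(195,149),(140,145),(95,130),(70,113)])/3.6+[270,190]
for z in (304,308): delta_meas(P,T,z)
E
```

```text
centre [ 612.2 -118.2  304. ] sx,sy 32.5 26.9 k 0.033 ell [324.5 215.7  31.6  75.5  90.1]
-10 29.7 26.0 0.17
-5 29.1 26.0 0.085
0 28.9 26.0 -0.0
5 29.1 26.0 -0.085
10 29.7 26.0 -0.17
20 31.7 26.1 -0.334
30 34.8 26.1 -0.49
centre [ 602.1 -122.   308. ] sx,sy 31.0 25.6 k 0.033 ell [324.5 215.7  31.6  75.5  90.1]
-10 29.7 26.0 0.17
-5 29.1 26.0 0.085
0 28.9 26.0 -0.0
5 29.1 26.0 -0.085
10 29.7 26.0 -0.17
20 31.7 26.1 -0.334
30 34.9 26.1 -0.49
```

```bash
cat >> h.py <<'E'
def edges(im,e,lo=0.85,hi=1.25,pick='last',thr=None):
    """radial strongest gradient near ellipse e"""
    g=cv2.GaussianBlur(im,(0,0),0.8).astype(float)
    (cx,cy),(w,h),ang=e;A=np.radians(ang);out=[]
    for t in np.radians(np.arange(0,360,5)):
        s=np.linspace(lo,hi,60)
        x=cx+s*(w/2*np.cos(t)*np.cos(A)-h/2*np.sin(t)*np.sin(A));y=cy+s*(w/2*np.cos(t)*np.sin(A)+h/2*np.sin(t)*np.cos(A))
        v=np.stack([cv2.remap(g[...,c].astype(np.float32),x.astype(np.float32)[None],y.astype(np.float32)[None],1)[0] for c in range(3)],1)
        d=np.linalg.norm(np.gradient(v,axis=0),axis=1);k=d.argmax();out.append((np.degrees(t),x[k],y[k],s[k],d[k]))
    return np.array(out)
E
python3 - <<'E'
from h import *
T=np.load('T8.npy');im=cv2.imread('pics/w8.png')
P=np.array([(62,100),(68,75),(90,56),(130,42),(190,36),(250,40),(300,57),(328,78),(333,95),(322,115),(290,133),(240,146),(195,149),(140,145),(95,130),(70,113)])/3.6+[270,190]
e=cv2.fitEllipse(np.float32(P))
E=edges(im,e,0.9,1.12)
big=cv2.resize(im[190:250,270:380],None,fx=7,fy=7,interpolation=cv2.INTER_CUBIC)
for q in E: cv2.circle(big,(int((q[1]-270+.5)*7),int((q[2]-190+.5)*7)),3,(0,0,255),-1)
cv2.imwrite('pics/e8.png',big)
print(E[:,3].round(2))
np.save('E8.npy',E)
E
```

```text
[0.9  0.97 0.97 0.91 0.9  0.98 0.97 1.02 1.02 1.01 1.03 1.04 1.12 1.06
 1.02 1.02 1.02 1.01 1.   1.01 0.99 0.98 0.9  0.99 0.9  1.09 1.09 1.07
 1.12 1.08 1.11 1.11 1.   0.98 0.96 1.   1.   1.01 1.06 1.08 1.05 1.04
 1.06 1.   0.93 0.9  1.1  1.06 1.05 1.02 1.02 1.01 1.   0.97 0.97 0.92
 0.94 1.02 1.05 1.08 1.09 0.91 0.93 0.91 0.9  0.9  0.91 0.91 0.91 0.93
 0.9  0.9 ]
```

View pics/e8.png

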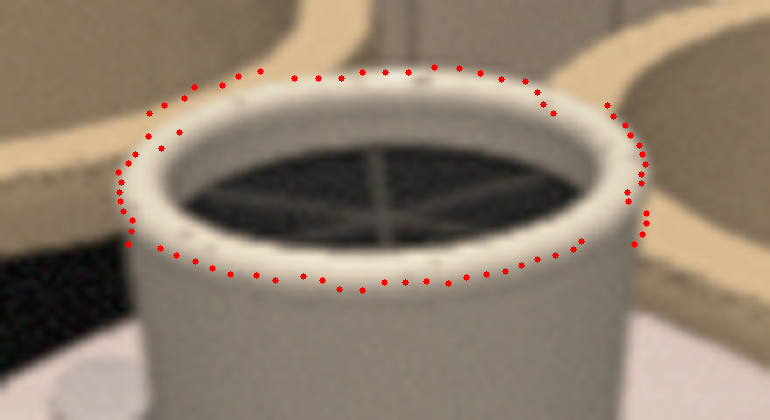

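Run:
```python
from h import *
T=np.load('T8.npy')
P=np.array([(120,172),(119,192),(123,212),(132,228),(128,163),(136,154),(149,136),(222,85),(260,76),(295,76),(362,72),(385,71),(408,70),(434,68),(459,69),(480,73),(502,79),(525,82),(613,117),(626,126),(632,135),(639,146),(645,165),(641,184),(160,248),(176,255),(195,262),(212,268),(230,274),(256,277),(275,280),(340,288),(362,288),(405,284),(427,283),(448,282),(466,278),(486,274),(505,271),(521,265),(537,259),(555,253),(572,246)])/7.-.5+[270,190]
delta_meas(P,T,307)
```

```text
centre [ 606.  -120.1  307. ] sx,sy 31.6 26.1 k -0.059 ell [323.7 214.8  31.4  75.5  87.9]
-10 29.7 26.0 0.171
-5 29.1 26.0 0.086
0 28.9 26.0 0.0
5 29.1 26.0 -0.086
10 29.7 26.0 -0.171
20 31.7 26.0 -0.337
30 34.9 26.1 -0.494
```

```bash
python3 -m crank '[[0,0,0,0,0.6,0,1],[0,0,0,0,0.8,0,1],[0,0,0,0,0.8,0,1],[0,0,0,0,0.8,0.1,1],[0,0,0,0,0.6,0.1,1],[0,0,0,0,0.4,0.1,1],[0,0,0,0,0,0,1],[0,0,0,0,0,0,1],[0,0,0,0,0,0,1],[0,0,0,0,0,0,1]]'
python3 - <<'E'
from h import *
where();T=pose();np.save('T9.npy',T);im=np.mean([cams.grab_frame('wrist').astype(float) for _ in range(4)],0).astype(np.uint8);cv2.imwrite('pics/w9.png',im)
c=m-7*a;print(proj('wrist',c,T),T[2])
x,y=proj('wrist',c,T)[0];x=int(x)-65;y=int(y)-45
print(x,y);cv2.imwrite('pics/w9c.png',cv2.resize(im[y:y+95,x:x+130],None,fx=6,fy=6,interpolation=cv2.INTER_CUBIC))
E
```

```text
clock: 13.15
eef_pos: [551.3, -140.2, 303.6]
tcp_rot: [-0.09, 0.004, -1.213]
contact_force: [-0.2, 0.4, -0.4]
opening: 0.999
tcp in axis frame rel mouth [-56.1   1.6  20.2] az -90.4 tilt err deg 58.86 q6 -1.215 F [-0.2  0.4 -0.4] tau [-0.19  0.46 -0.  ] op 0.999 t 13.15
[[329.34515557 249.65958543]] [-3.90102180e-03 -8.95789084e-02  9.95972089e-01  3.03562167e+02]
264 204
```

View pics/w9c.png

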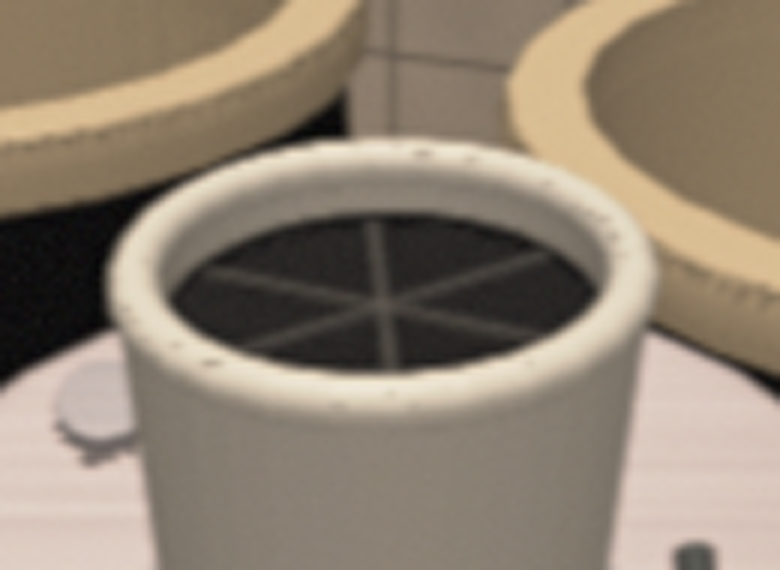

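Run:
```python
from h import *
T=np.load('T9.npy');im=cv2.imread('pics/w9.png')
P=np.array([(107,285),(107,265),(117,240),(140,213),(170,190),(200,173),(240,155),(290,145),(340,140),(390,138),(440,141),(500,153),(550,173),(590,193),(630,225),(650,250),(658,275),(130,335),(170,370),(220,393),(270,407),(320,414),(375,417),(430,414),(480,407),(530,393),(580,370),(625,340)])/6.-.4+[264,204]
delta_meas(P,T,307)
e=cv2.fitEllipse(np.float32(P))
E=edges(im,e,0.94,1.07)
q=E[:,1:3]
for _ in range(4):
    e2=cv2.fitEllipse(np.float32(q))
    (cx,cy),(w,h),an=e2;A=np.radians(an);d=q-[cx,cy];u=d@[np.cos(A),np.sin(A)];v=d@[-np.sin(A),np.cos(A)]
    res=np.abs(np.hypot(u/(w/2),v/(h/2))-1);q=q[res<max(0.015,1.5*np.median(res))]
print(len(q));delta_meas(q,T,307)
b=cv2.imread('pics/w9c.png')
for p in q: cv2.circle(b,tuple(int(v) for v in (p-[264,204]+.4)*6),3,(0,0,255),-1)
cv2.imwrite('pics/e9.png',b)
```

```text
centre [ 605.1 -120.2  307. ] sx,sy 30.8 26.1 k -0.005 ell [326.7 249.9  46.5  91.1  89.9]
-10 29.4 26.0 0.122
-5 29.0 26.0 0.061
0 28.9 26.0 0.0
5 29.0 26.0 -0.061
10 29.4 26.0 -0.122
20 30.7 26.1 -0.24
30 32.8 26.2 -0.352
52
centre [ 605.8 -120.2  307. ] sx,sy 30.1 26.3 k -0.044 ell [327.1 249.4  45.2  91.6  88.7]
-10 29.4 26.0 0.122
-5 29.0 26.0 0.061
0 28.9 26.0 0.0
5 29.0 26.0 -0.061
10 29.4 26.0 -0.122
20 30.7 26.1 -0.241
30 32.8 26.2 -0.353
```

View pics/e9.png

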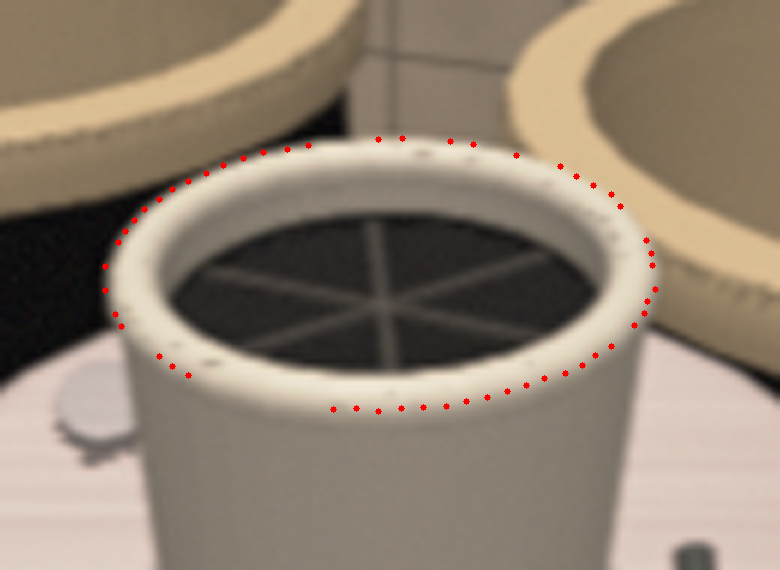

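Run:
```python
from h import *
T=np.load('T9.npy')
f=lambda L:np.array(L)/6.-.4+[264,204]
for z in (300,307):
  for s in ([(375,222),(392,366)],[(210,268),(535,336)],[(245,348),(545,255)]):
    X=onz('wrist',f(s),z,T);d=X[0]-X[1];an=np.degrees(np.arctan2(d[1],d[0]))-20.5;print(z,round(an,1))
w=lambda u,v:(200+u/2.4,70+v/2.4)
# psi check from pictures: disc/chute etc skip
```

```text
300 2.5
300 64.6
300 124.2
307 2.5
307 64.6
307 124.2
```

Run:
```python
from h import *
T=pose(); T2=T.copy();T2[:3,3]+= -T[:3,1]*30
plan(m+90*a,toolR(psi,-120),16,T2)
```

```text
total turn [-57.4  27.1 -15.5] 65.35031374263065 per row cm 0.6140805459959773
[-3.59, 1.69, -0.97, 0.01, 0.26, 0.55]
[-3.59, 1.69, -0.97, -0.01, 0.23, 0.57]
[-3.59, 1.69, -0.97, -0.03, 0.19, 0.58]
[-3.59, 1.69, -0.97, -0.05, 0.15, 0.59]
[-3.59, 1.69, -0.97, -0.07, 0.12, 0.6]
[-3.59, 1.69, -0.97, -0.09, 0.08, 0.6]
[-3.59, 1.69, -0.97, -0.11, 0.04, 0.6]
[-3.59, 1.69, -0.97, -0.13, -0.0, 0.6]
[-3.59, 1.69, -0.97, -0.15, -0.04, 0.59]
[-3.59, 1.69, -0.97, -0.16, -0.08, 0.59]
[-3.59, 1.69, -0.97, -0.18, -0.12, 0.57]
[-3.59, 1.69, -0.97, -0.19, -0.16, 0.56]
[-3.59, 1.69, -0.97, -0.21, -0.2, 0.54]
[-3.59, 1.69, -0.97, -0.22, -0.24, 0.52]
[-3.59, 1.69, -0.97, -0.23, -0.27, 0.5]
[-3.59, 1.69, -0.97, -0.24, -0.31, 0.48]
```

```bash
python3 -m crank '[[0,0,0,0,-1.5,0.5,1],[0,0,0,0,-1.5,1.0,1],[-4.4,2,-1.2,0,0.2,1.1,1],[-4.4,2,-1.2,0,0.2,1.1,1],[-4.4,2,-1.2,-0.1,0.1,1.0,1],[-4.4,2,-1.2,-0.1,0.1,1.0,1],[-4.4,2,-1.2,-0.1,0,0.9,1],[-4.4,2,-1.2,-0.1,0,0.9,1],[-4.4,2,-1.2,-0.2,0,0.8,1],[-4.4,2,-1.2,-0.2,0,0.8,1]]'
python3 - <<'E'
from h import *
where();print(r.sense()['qpos'].round(2))
plan(m+70*a,toolR(psi,-120),8)
E
```

```text
clock: 14.18
eef_pos: [546.5, -145.3, 381.2]
tcp_rot: [-0.688, 0.195, -1.461]
contact_force: [0.1, 1.2, -0.7]
opening: 0.997
tcp in axis frame rel mouth [-27.8  -1.5  92.8] az -109.4 tilt err deg 25.66 q6 0.251 F [ 0.1  1.2 -0.7] tau [-0.07  0.35 -0.01] op 0.997 t 14.18
[-0.63 -0.09  2.12  1.06  0.78  0.25]
total turn [-24.8  11.3  -6.6] 28.094937738844315 per row cm 0.44932883769435417
[-3.1, 1.42, -0.83, -0.1, 0.4, 0.17]
[-3.1, 1.42, -0.83, -0.11, 0.39, 0.19]
[-3.1, 1.42, -0.83, -0.12, 0.38, 0.21]
[-3.1, 1.42, -0.83, -0.13, 0.37, 0.22]
[-3.1, 1.42, -0.83, -0.14, 0.35, 0.24]
[-3.1, 1.42, -0.83, -0.16, 0.34, 0.25]
[-3.1, 1.42, -0.83, -0.17, 0.32, 0.27]
[-3.1, 1.42, -0.83, -0.18, 0.3, 0.28]
```

```bash
python3 -m crank '[[-3.1,1.4,-0.8,-0.1,0.4,0.2,1],[-3.1,1.4,-0.8,-0.1,0.4,0.2,1],[-3.1,1.4,-0.8,-0.1,0.4,0.2,1],[-3.1,1.4,-0.8,-0.1,0.4,0.2,1],[-3.1,1.4,-0.8,-0.15,0.4,0.25,1],[-3.1,1.4,-0.8,-0.15,0.3,0.25,1],[-3.1,1.4,-0.8,-0.2,0.3,0.3,1],[-3.1,1.4,-0.8,-0.2,0.3,0.3,1],[0,0,0,0,0,0,1],[0,0,0,0,0,0,1]]'
python3 - <<'E'
from h import *
where();print(r.sense()['qpos'].round(2))
plan(m+70*a,toolR(psi,-120),2)
E
```

```text
clock: 15.02
eef_pos: [579.5, -133.2, 376.5]
tcp_rot: [-1.192, 0.214, -1.706]
contact_force: [-0.2, -0.7, 1.0]
opening: 0.997
tcp in axis frame rel mouth [ 1.7 -1.6 73.1] az -120.6 tilt err deg 1.22 q6 1.221 F [-0.2 -0.7  1. ] tau [-0.1   0.23  0.02] op 0.997 t 15.02
[-0.39  0.04  1.79  0.34  1.01  1.22]
total turn [ 1.  -0.6  0.7] 1.3461972932161193 per row cm 0.1957282805770076
[0.5, -0.29, 0.35, -0.03, 0.16, -0.11]
[0.5, -0.29, 0.35, -0.03, 0.16, -0.11]
```

```bash
python3 -m crank '[[0.5,0,0.3,-0.03,0.2,-0.1,1],[0.5,0,0.3,-0.03,1.0,-0.1,1],[0,0,0,0,1.5,0,1],[0,0,0,0,1.6,0,1],[0,0,0,0,1.6,0,1],[0,0,0,0,1.6,0,1],[0,0,0,0,1.5,0,1],[0,0,0,0,1.0,0,1],[0,0,0,0,0.4,0,1],[0,0,0,0,0,0,1]]'
python3 -c "
from h import *
where()"
```

```text
clock: 15.85
eef_pos: [613.7, -117.9, 275.4]
tcp_rot: [-1.162, 0.227, -1.703]
contact_force: [-0.5, -1.0, -0.5]
opening: 1.001
tcp in axis frame rel mouth [ -9.    0.7 -34.1] az -120.7 tilt err deg 0.66 q6 1.143 F [-0.5 -1.  -0.5] tau [-0.06  0.17  0.05] op 1.001 t 15.85
```

Run:
```python
from h import *
where();plan(m-34*a,toolR(psi,az()),3)
```

```text
tcp in axis frame rel mouth [ -9.    0.7 -34.1] az -120.7 tilt err deg 0.66 q6 1.143 F [-0.5 -1.  -0.5] tau [-0.06  0.17  0.05] op 1.001 t 15.85
total turn [-0.7  0.  -0.1] 0.6595054022131137 per row cm 0.3007216273312089
[-0.22, 0.0, -0.03, -0.13, 0.0, 0.27]
[-0.22, 0.0, -0.03, -0.13, -0.0, 0.27]
[-0.22, 0.0, -0.03, -0.13, -0.0, 0.27]
```

```bash
python3 -m crank '[[-0.2,0,0,-0.13,0,0.27,1],[-0.2,0,0,-0.13,0,0.27,1],[-0.2,0,0,-0.13,0,0.27,1],[0,0,0,0,0,0,1],[0,0,0,0,0,0,-1],[0,0,0,0,0,0,-1],[0,0,0,0,0,0,-1],[0,0,0,0,0,0,-1],[0,0,0,0,0,0,-1],[0,0,0,0,0,0,-1]]' 60
python3 -c "
from h import *
where()"
```

```text
clock: 16.68
eef_pos: [622.5, -117.1, 284.2]
tcp_rot: [-1.167, 0.226, -1.702]
contact_force: [1.1, -0.2, 0.6]
opening: 0.591
tcp in axis frame rel mouth [  2.6  -1.6 -29.9] az -120.6 tilt err deg 0.35 q6 1.168 F [ 1.1 -0.2  0.6] tau [0.04 0.15 0.06] op 0.591 t 16.68
```

```bash
python3 -m crank '[[0,1.5,0,0,0,0,-1],[0,1.5,0,0,0,0,-1],[0,0.5,0,0,0,0,-1],[0,0,0,0,0,0,-1],[0,0,0,0,0,0,-1],[0,0,0,0,0,0,-1],[0,0,0,0,0,0,-1],[0,0,0,0,0,0,-1],[0,0,0,0,0,0,-1],[0,0,0,0,0,0,-1]]'
python3 -c "
from h import *
where()"
```

```text
clock: 17.52
eef_pos: [622.6, -117.3, 284.1]
tcp_rot: [-1.18, 0.249, -1.759]
contact_force: [-0.7, -0.4, 1.0]
opening: 0.591
tcp in axis frame rel mouth [  2.5  -1.8 -30.1] az -124.1 tilt err deg 0.37 q6 1.228 F [-0.7 -0.4  1. ] tau [-0.06  0.21  0.18] op 0.591 t 17.52
```

```bash
python3 -m crank '[[0,0,0,0,0,0,1],[0,0,0,0,0,0,1],[0,0,0,0,0,0,1],[0,0,0,0,0,0,1],[0,0,0,0,0,0,1],[0,0,0,0,-1,0,1],[0,0,0,0,-1.6,0,1],[0,0,0,0,-2,0,1],[0,0,0,0,-2,0,1],[0,0,0,0,-2,0,1]]'
python3 - <<'E'
from h import *
where()
ex=np.array([np.cos(psi),np.sin(psi),0]);pd=np.radians(5);y=ex*np.cos(pd)-np.array([0,0,np.sin(pd)]);x=np.cross(y,[0,0,1]);x/=np.linalg.norm(x);z=np.cross(x,y);R=np.c_[x,y,z]
T=pose();T2=T.copy();T2[:3,3]+=-20*T[:3,1]
p=np.array([552,-141,304.]);plan(p-15*ex,R,16,T2)
E
```

```text
clock: 18.35
eef_pos: [583.4, -129.3, 360.3]
tcp_rot: [-1.19, 0.251, -1.76]
contact_force: [0.3, -0.1, 0.4]
opening: 0.998
tcp in axis frame rel mouth [-0.8  0.6 56.4] az -124.2 tilt err deg 0.23 q6 1.254 F [ 0.3 -0.1  0.4] tau [-0.12  0.13 -0.01] op 0.998 t 18.35
total turn [ 57.3 -31.2  17.4] 67.52731475435785 per row cm 0.526740839273585
[3.58, -1.95, 1.09, 0.24, 0.31, -0.35]
[3.58, -1.95, 1.09, 0.23, 0.28, -0.38]
[3.58, -1.95, 1.09, 0.22, 0.25, -0.4]
[3.58, -1.95, 1.09, 0.22, 0.22, -0.43]
[3.58, -1.95, 1.09, 0.2, 0.19, -0.45]
[3.58, -1.95, 1.09, 0.19, 0.16, -0.46]
[3.58, -1.95, 1.09, 0.18, 0.13, -0.48]
[3.58, -1.95, 1.09, 0.16, 0.09, -0.49]
[3.58, -1.95, 1.09, 0.15, 0.06, -0.5]
[3.58, -1.95, 1.09, 0.13, 0.02, -0.51]
[3.58, -1.95, 1.09, 0.12, -0.01, -0.51]
[3.58, -1.95, 1.09, 0.1, -0.04, -0.52]
[3.58, -1.95, 1.09, 0.08, -0.08, -0.51]
[3.58, -1.95, 1.09, 0.06, -0.11, -0.51]
[3.58, -1.95, 1.09, 0.04, -0.14, -0.5]
[3.58, -1.95, 1.09, 0.02, -0.18, -0.5]
```

```bash
python3 -m crank '[[0,0,0,0,-2,0,1],[0,0,0,0.1,-1.5,-0.5,1],[4.2,-2.2,1.2,0.5,0,-0.9,1],[4.2,-2.2,1.2,0.5,0,-0.9,1],[4.2,-2.2,1.2,0.4,0,-0.9,1],[4.2,-2.2,1.2,0.4,0,-0.9,1],[4.2,-2.2,1.2,0.3,0,-0.9,1],[4.2,-2.2,1.2,0.3,0,-0.9,1],[4.2,-2.2,1.2,0.2,0,-0.9,1],[4.2,-2.2,1.2,0.2,0,-0.9,1]]'
python3 - <<'E'
from h import *
where()
ex=np.array([np.cos(psi),np.sin(psi),0]);pd=np.radians(5);y=ex*np.cos(pd)-np.array([0,0,np.sin(pd)]);x=np.cross(y,[0,0,1]);x/=np.linalg.norm(x);z=np.cross(x,y);R=np.c_[x,y,z]
p=np.array([552,-141,304.]);plan(p-12*ex,R,8)
E
```

```text
clock: 19.18
eef_pos: [513.3, -148.7, 365.2]
tcp_rot: [-0.561, 0.176, -1.434]
contact_force: [-1.1, 1.4, 0.0]
opening: 1.0
tcp in axis frame rel mouth [-63.8   7.   92.5] az -108.0 tilt err deg 32.63 q6 -0.107 F [-1.1  1.4  0. ] tau [-0.09  0.38  0.08] op 1.0 t 19.18
total turn [ 25.9 -13.6   8.8] 30.554750559976412 per row cm 0.8394243276027636
[3.23, -1.7, 1.1, 0.14, 0.69, -0.45]
[3.23, -1.7, 1.1, 0.14, 0.66, -0.5]
[3.23, -1.7, 1.1, 0.13, 0.63, -0.54]
[3.23, -1.7, 1.1, 0.13, 0.6, -0.57]
[3.23, -1.7, 1.1, 0.12, 0.56, -0.61]
[3.23, -1.7, 1.1, 0.11, 0.52, -0.65]
[3.23, -1.7, 1.1, 0.1, 0.49, -0.68]
[3.23, -1.7, 1.1, 0.09, 0.44, -0.71]
```

```bash
python3 -m crank '[[3.2,-1.7,1.1,0.1,0.5,-0.5,1],[3.2,-1.7,1.1,0.1,0.5,-0.5,1],[3.2,-1.7,1.1,0.1,0.5,-0.5,1],[3.2,-1.7,1.1,0.1,0.5,-0.5,1],[3.2,-1.7,1.1,0.1,0.5,-0.5,1],[3.2,-1.7,1.1,0.1,0.5,-0.5,1],[3.2,-1.7,1.1,0.1,0.5,-0.5,1],[2.5,-1.7,1.1,0.1,0.5,-0.5,1],[0,0,0,0,0,0,1],[0,0,0,0,0,0,1]]'
python3 - <<'E'
from h import *
where();T=pose();np.save('T10.npy',T);im=np.mean([cams.grab_frame('wrist').astype(float) for _ in range(4)],0).astype(np.uint8);cv2.imwrite('pics/w10.png',im)
c=m-7*a;print(proj('wrist',c,T),T[2])
x,y=proj('wrist',c,T)[0];x=int(x)-65;y=int(y)-45
print(x,y);cv2.imwrite('pics/w10c.png',cv2.resize(im[y:y+95,x:x+130],None,fx=6,fy=6,interpolation=cv2.INTER_CUBIC))
E
```

```text
clock: 20.02
eef_pos: [537.0, -151.4, 321.4]
tcp_rot: [-0.069, -0.033, -1.22]
contact_force: [0.7, -0.5, -0.1]
opening: 1.003
tcp in axis frame rel mouth [-63.9  -3.8  43.9] az -86.3 tilt err deg 60.08 q6 -1.221 F [ 0.7 -0.5 -0.1] tau [-0.21  0.46  0.02] op 1.003 t 20.02
[[318.84311126 265.17368135]] [ 3.25098688e-02 -6.84234513e-02  9.97126541e-01  3.21437834e+02]
253 220
```

View pics/w10c.png

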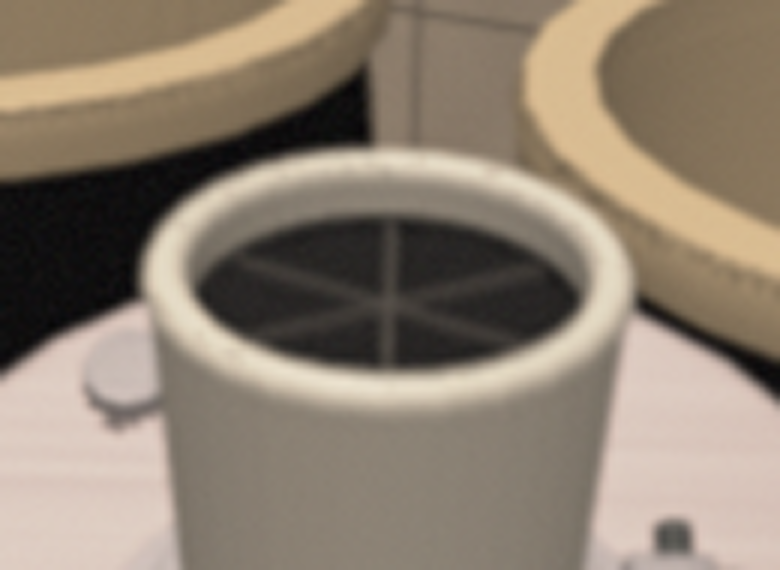

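View pics/w10.png

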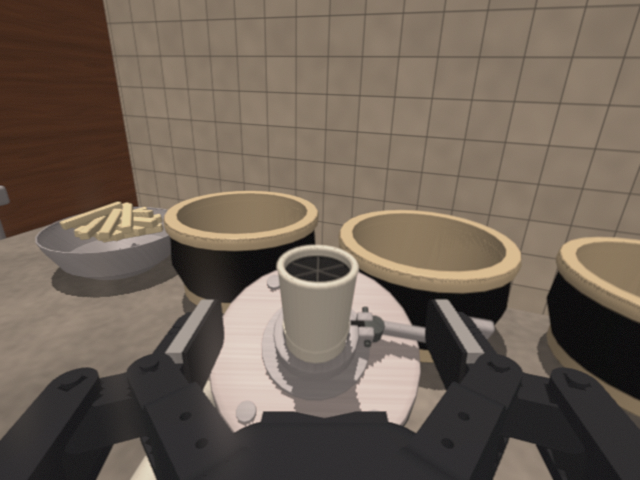

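Run:
```python
from h import *
T=np.load('T10.npy');im=cv2.imread('pics/w10.png')
o=[253,220]
f=lambda L:np.array(L)/6.-.4+o
P=f([(143,280),(143,262),(152,240),(170,215),(200,192),(240,168),(290,154),(345,147),(395,146),(450,151),(510,165),(560,188),(600,220),(625,250),(635,280),(632,300),(155,315),(185,352),(225,380),(280,400),(340,410),(400,410),(460,405),(520,390),(570,365),(605,337)])
delta_meas(P,T,305)
e=cv2.fitEllipse(np.float32(P))
E=edges(im,e,0.94,1.07);q=E[:,1:3]
for _ in range(4):
    e2=cv2.fitEllipse(np.float32(q))
    (cx,cy),(w,h),an=e2;A=np.radians(an);d=q-[cx,cy];u=d@[np.cos(A),np.sin(A)];v=d@[-np.sin(A),np.cos(A)]
    res=np.abs(np.hypot(u/(w/2),v/(h/2))-1);q=q[res<max(0.015,1.5*np.median(res))]
print(len(q));delta_meas(q,T,305)
b=cv2.imread('pics/w10c.png')
for p in q: cv2.circle(b,tuple(int(v) for v in (p-o+.4)*6),3,(0,0,255),-1)
cv2.imwrite('pics/e10.png',b)
# dark guard ellipse
for nm,TT,ii in(('w9',np.load('T9.npy'),cv2.imread('pics/w9.png')),('w10',T,im)):
    g=cv2.cvtColor(ii,cv2.COLOR_BGR2GRAY);c=proj('wrist',m-10*a,TT)[0]
    dk=cv2.morphologyEx((g<105).astype(np.uint8),cv2.MORPH_CLOSE,np.ones((3,3)))
    n,l=cv2.connectedComponents(dk);k=l[int(c[1])+6,int(c[0])-10]
    cn=max(cv2.findContours((l==k).astype(np.uint8),0,1)[0],key=len)
    print(nm,k,cv2.contourArea(cn),cv2.fitEllipse(cn),'cam roll deg',np.degrees(np.arcsin(TT[2,0])));print('guard');delta_meas(cn.reshape(-1,2),TT,303)
for s in ([(391,225),(388,365)],[(245,262),(515,342)],[(260,335),(540,268)]):
    X=onz('wrist',f(s),302,T);d=X[0]-X[1];print('slit',round(np.degrees(np.arctan2(d[1],d[0]))-20.5,1))
```

```text
centre [ 608.3 -119.4  305. ] sx,sy 31.5 26.4 k -0.026 ell [316.9 266.   44.4  81.5  90.6]
-10 29.3 26.0 0.112
-5 29.0 26.0 0.056
0 28.9 26.0 0.0
5 29.0 26.0 -0.056
10 29.3 26.0 -0.112
20 30.5 26.0 -0.221
30 32.3 26.1 -0.323
46
centre [ 608.5 -119.4  305. ] sx,sy 30.5 26.5 k -0.002 ell [317.  265.8  42.8  81.4  91.5]
-10 29.3 26.0 0.112
-5 29.0 26.0 0.056
0 28.9 26.0 0.0
5 29.0 26.0 -0.056
10 29.3 26.0 -0.112
20 30.5 26.0 -0.221
30 32.3 26.1 -0.323
w9 92 1400.5 ((327.4419860839844, 252.0022735595703), (25.861116409301758, 68.99874114990234), 88.72830200195312) cam roll deg -0.22351265205055884
guard
centre [ 609.1 -119.2  303. ] sx,sy 17.3 20.3 k -0.043 ell [327.4 252.   25.9  69.   88.7]
-10 29.4 26.0 0.118
-5 29.0 26.0 0.059
0 28.9 26.0 -0.0
5 29.0 26.0 -0.059
10 29.4 26.0 -0.118
20 30.6 26.1 -0.233
30 32.6 26.2 -0.341
w10 134 1240.0 ((317.1619873046875, 268.0379943847656), (25.36948585510254, 62.282447814941406), 91.62763214111328) cam roll deg 1.8630065368388549
guard
centre [ 608.  -119.7  303. ] sx,sy 17.8 20.3 k 0.003 ell [317.2 268.   25.4  62.3  91.6]
-10 29.3 26.0 0.109
-5 29.0 26.0 0.055
0 28.9 26.0 -0.0
5 29.0 26.0 -0.055
10 29.3 26.0 -0.109
20 30.4 26.0 -0.215
30 32.2 26.1 -0.314
slit 0.1
slit 60.4
slit 119.6
```

View pics/e10.png

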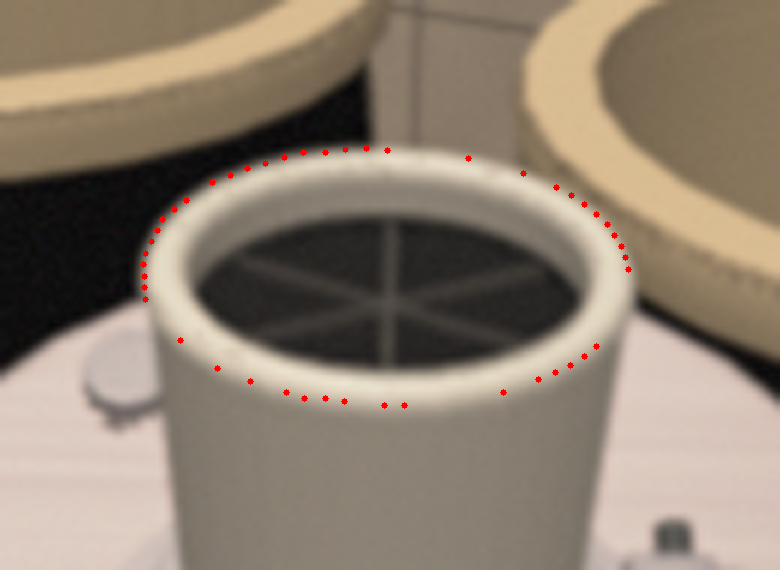

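Run:
```python
import cv2
a=cv2.imread("pics/w7.png")[110:210,320:480]
b=cv2.imread("pics/w8.png")[240:320,350:500]
cv2.imwrite("pics/l7.png",cv2.resize(a,None,fx=5,fy=5,interpolation=cv2.INTER_CUBIC))
cv2.imwrite("pics/l8.png",cv2.resize(b,None,fx=5,fy=5,interpolation=cv2.INTER_CUBIC))
```

```text
(no output)
```

View pics/l7.png

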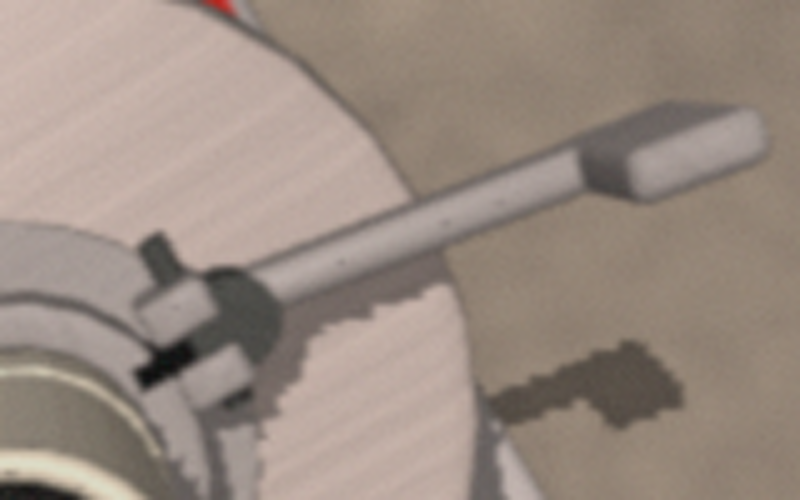

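View pics/l8.png

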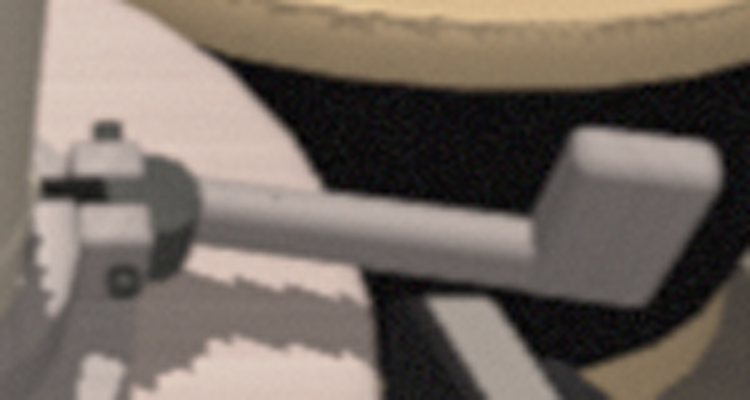

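Run:
```python
from h import *
T7=np.load('T7.npy');T8=np.load('T8.npy')
f7=lambda u,v:ray('wrist',(320+u/5-.4,110+v/5-.4),T7);f8=lambda u,v:ray('wrist',(350+u/5-.4,240+v/5-.4),T8)
def rp(n,A):
    X,e=tri(A);print(n,X.round(1),np.round(e,1),'axis frame',(F.T@(X-m)).round(1));return F.T@(X-m)
t=rp('tabtop',[f7(698,155),f8(645,157)])
p=rp('pivot',[f7(232,300),f8(165,190)])
b=rp('bar@',[f7(565,165),f8(525,230)])
for d in(t,):
    v=d[:2]-np.array([7.5,-50]);print('r',np.hypot(*v),'ang',np.degrees(np.arctan2(-v[1],-v[0])))
```

```text
tabtop [ 678.4 -230.9  244.1] [0.1 0.1] axis frame [  -3.8 -127.8  -71.5]
pivot [ 675.2 -150.8  224. ] [0.6 0.6] axis frame [   9.9  -51.7 -100.5]
bar@ [ 689.  -213.9  220.2] [0.6 0.6] axis frame [   0.  -115.6 -100. ]
r 78.57578939711506 ang 81.73421916408157
```

```bash
cat >> h.py <<'E'
PV=np.array([7.5,-50.])
def lev(qd,s,hgt):
    q=np.radians(qd);L=np.array([-np.cos(q),-np.sin(q)]);C=np.array([-np.sin(q),np.cos(q)])
    return m+F@np.r_[PV+79*L-s*C,hgt], toolR(psi,qd-180)
E
python3 - <<'E'
from h import *
T=pose();print(r.sense()['qpos'].round(2))
p,R=lev(79.5,50,60)
print(p);T2=T.copy();T2[:3,3]+=T[:3,2]*40-T[:3,1]*20
plan(p,R,16,T2)
E
```

```text
[-0.87  0.37  2.36  1.87  1.37 -1.22]
[ 666.35070566 -245.03374819  382.45589854]
total turn [-60.1  11.1  -4. ] 61.254505756757084 per row cm 1.0775001078591684
[-3.76, 0.69, -0.25, 0.84, 0.66, 0.13]
[-3.76, 0.69, -0.25, 0.84, 0.65, 0.18]
[-3.76, 0.69, -0.25, 0.83, 0.64, 0.23]
[-3.76, 0.69, -0.25, 0.83, 0.63, 0.29]
[-3.76, 0.69, -0.25, 0.82, 0.61, 0.34]
[-3.76, 0.69, -0.25, 0.81, 0.59, 0.39]
[-3.76, 0.69, -0.25, 0.81, 0.57, 0.43]
[-3.76, 0.69, -0.25, 0.8, 0.54, 0.48]
[-3.76, 0.69, -0.25, 0.79, 0.51, 0.52]
[-3.76, 0.69, -0.25, 0.78, 0.48, 0.57]
[-3.76, 0.69, -0.25, 0.77, 0.44, 0.61]
[-3.76, 0.69, -0.25, 0.76, 0.41, 0.64]
[-3.76, 0.69, -0.25, 0.75, 0.37, 0.68]
[-3.76, 0.69, -0.25, 0.74, 0.33, 0.71]
[-3.76, 0.69, -0.25, 0.73, 0.28, 0.74]
[-3.76, 0.69, -0.25, 0.72, 0.23, 0.76]
```

```bash
python3 -m crank '[[0,0,0,1,-1.5,2,-1],[0,0,0,1.5,-1,2.5,-1],[-4,0.7,-0.2,1.8,0,1.5,-1],[-5,0.9,-0.3,1.8,0,1,-1],[-5,0.9,-0.3,1.8,0,0.5,-1],[-5,0.9,-0.3,1.8,0,0.5,-1],[-5,0.9,-0.3,1.5,0.2,0.5,-1],[-5,0.9,-0.3,1.2,0.2,0.5,-1],[-5,0.9,-0.3,0.8,0.2,0.5,-1],[-5,0.9,-0.3,0.8,0.2,0.5,-1]]'
python3 - <<'E'
from h import *
where();print(r.sense()['qpos'].round(2))
p,R=lev(79.5,50,60)
plan(p,R,10)
E
```

```text
clock: 21.05
eef_pos: [576.3, -286.8, 435.8]
tcp_rot: [-0.776, 0.042, -1.332]
contact_force: [0.7, -0.2, -1.0]
opening: 0.001
tcp in axis frame rel mouth [ -23.3 -144.4  151.3] az -96.9 tilt err deg 19.75 q6 0.203 F [ 0.7 -0.2 -1. ] tau [-0.1   0.35  0.04] op 0.001 t 21.05
[-0.79  0.06  1.79  0.83  1.02  0.2 ]
total turn [-19.8   3.4   0.3] 20.053100231455716 per row cm 1.1269401832996586
[-1.98, 0.34, 0.03, -0.17, 1.07, 0.3]
[-1.98, 0.34, 0.03, -0.17, 1.06, 0.33]
[-1.98, 0.34, 0.03, -0.17, 1.05, 0.37]
[-1.98, 0.34, 0.03, -0.18, 1.04, 0.4]
[-1.98, 0.34, 0.03, -0.18, 1.02, 0.44]
[-1.98, 0.34, 0.03, -0.18, 1.01, 0.47]
[-1.98, 0.34, 0.03, -0.18, 0.99, 0.5]
[-1.98, 0.34, 0.03, -0.19, 0.97, 0.54]
[-1.98, 0.34, 0.03, -0.19, 0.95, 0.57]
[-1.98, 0.34, 0.03, -0.19, 0.93, 0.6]
```

```bash
python3 -m crank '[[-2,0.3,0,-0.2,1.1,0.3,-1],[-2,0.3,0,-0.2,1.1,0.3,-1],[-2,0.3,0,-0.2,1.1,0.4,-1],[-2,0.3,0,-0.2,1.0,0.4,-1],[-2,0.3,0,-0.2,1.0,0.4,-1],[-2,0.3,0,-0.2,1.0,0.5,-1],[-2,0.3,0,-0.2,1.0,0.5,-1],[-2,0.3,0,-0.2,1.0,0.5,-1],[-2,0.3,0,-0.2,1.0,0.6,-1],[-2,0.3,0,-0.2,0.9,0.6,-1]]'
python3 - <<'E'
from h import *
where();print(r.sense()['qpos'].round(2))
T=pose();cv2.imwrite('pics/w11.png',cams.grab_frame('wrist'))
p,R=lev(79.5,48,-40)
plan(p,R,8)
E
```

```text
clock: 21.88
eef_pos: [668.5, -242.5, 408.4]
tcp_rot: [-1.12, 0.039, -1.392]
contact_force: [0.3, -1.1, 0.4]
opening: 0.002
tcp in axis frame rel mouth [  56.2 -135.2   82.1] az -100.2 tilt err deg 2.47 q6 0.798 F [ 0.3 -1.1  0.4] tau [-0.06  0.22  0.03] op 0.002 t 21.88
[-0.49  0.21  1.53  0.34  1.08  0.8 ]
total turn [-0.2  0.3  2.4] 2.4351906668157266 per row cm 1.5276818981956848
[-0.02, 0.04, 0.3, -0.01, 1.51, -0.22]
[-0.02, 0.04, 0.3, 0.0, 1.51, -0.21]
[-0.02, 0.04, 0.3, 0.01, 1.51, -0.21]
[-0.02, 0.04, 0.3, 0.02, 1.51, -0.21]
[-0.02, 0.04, 0.3, 0.03, 1.51, -0.21]
[-0.02, 0.04, 0.3, 0.03, 1.51, -0.21]
[-0.02, 0.04, 0.3, 0.04, 1.51, -0.21]
[-0.02, 0.04, 0.3, 0.05, 1.51, -0.21]
```

View pics/w11.png

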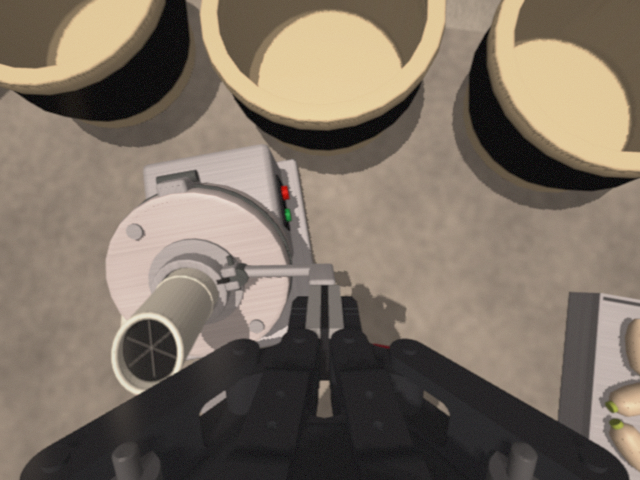

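```bash
python3 -m crank '[[0,0,0.3,0,1.5,-0.2,-1],[0,0,0.3,0,1.5,-0.2,-1],[0,0,0.3,0,1.5,-0.2,-1],[0,0,0.3,0,1.5,-0.2,-1],[0,0,0.3,0,1.5,-0.2,-1],[0,0,0.3,0,1.5,-0.2,-1],[0,0,0.3,0,1.5,-0.2,-1],[0,0,0.3,0,1.2,-0.2,-1],[0,0,0,0,0,0,-1],[0,0,0,0,0,0,-1]]'
python3 - <<'E'
from h import *
where();print(r.sense()['qpos'].round(2))
T=pose();cv2.imwrite('pics/w12.png',cams.grab_frame('wrist'))
p,R=lev(79.5,45,-88)
plan(p,R,5)
E
```

```text
clock: 22.77
eef_pos: [705.1, -226.8, 284.5]
tcp_rot: [-1.118, 0.081, -1.375]
contact_force: [-0.1, -0.8, -0.4]
opening: 0.002
tcp in axis frame rel mouth [  37.7 -133.3  -46.7] az -100.3 tilt err deg 0.34 q6 0.711 F [-0.1 -0.8 -0.4] tau [-0.06  0.2  -0.02] op 0.002 t 22.77
[-0.46  0.36  1.61  0.43  0.9   0.71]
total turn [-0.3  0.2 -0.2] 0.3557635514814392 per row cm 0.8265277670322733
[-0.06, 0.03, -0.03, 0.06, 0.82, 0.0]
[-0.06, 0.03, -0.03, 0.06, 0.82, 0.0]
[-0.06, 0.03, -0.03, 0.06, 0.82, 0.0]
[-0.06, 0.03, -0.03, 0.05, 0.82, 0.01]
[-0.06, 0.03, -0.03, 0.05, 0.82, 0.01]
```

View pics/w12.png

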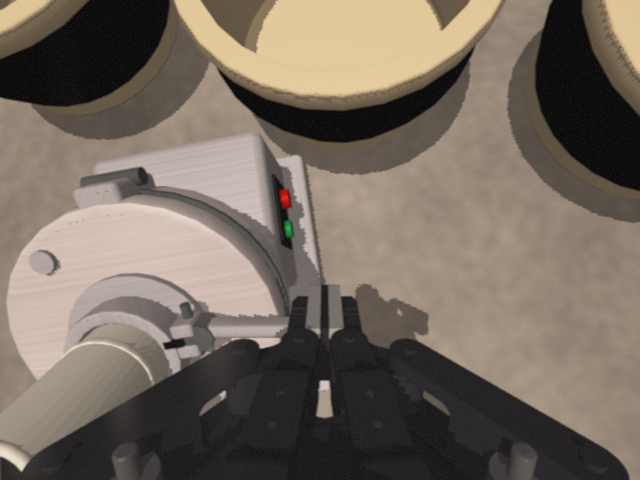

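```bash
python3 -m crank '[[0,0,0,0,0.6,0,-1],[0,0,0,0.1,0.8,0,-1],[0,0,0,0.1,0.8,0,-1],[0,0,0,0.1,0.8,0,-1],[0,0,0,0,0.6,0,-1],[0,0,0,0,0.4,0,-1],[0,0,0,0,0,0,-1],[0,0,0,0,0,0,-1],[0,0,0,0,0,0,-1],[0,0,0,0,0,0,-1]]'
python3 - <<'E'
from h import *
where();print(r.sense()['qpos'].round(2))
E
```

```text
clock: 23.65
eef_pos: [725.4, -223.8, 247.9]
tcp_rot: [-1.114, 0.078, -1.374]
contact_force: [-0.6, 0.1, 0.3]
opening: -0.001
tcp in axis frame rel mouth [  39.7 -137.5  -88.4] az -100.3 tilt err deg 0.51 q6 0.696 F [-0.6  0.1  0.3] tau [-0.09  0.23 -0.03] op -0.001 t 23.65
[-0.44  0.42  1.61  0.45  0.83  0.7 ]
```

```bash
cat >> h.py <<'E'
def lplan(qs,s,hgt=-88):
    T=pose()
    for q in qs:
        p,R=lev(q,s,hgt);rv,sh=rel(T,p,R);print(q,[round(float(v),2) for v in np.r_[rv,sh]]);T=np.eye(4);T[:3,:3]=R;T[:3,3]=p
def ls():
    T=pose();v=(F.T@(T[:3,3]-m))[:2]-PV;qd=az()+180;q=np.radians(qd);L=np.array([-np.cos(q),-np.sin(q)]);C=np.array([-np.sin(q),np.cos(q)])
    print('tool q',round(qd%360,1),'along',round(v@L,1),'s',round(-v@C,1),'contact lever angle est',round(qd+0-np.degrees(np.arctan2(-v@C*-1-19,79))*0,1))
E
python3 - <<'E'
from h import *
ls();lplan([79.5,79.5],28);lplan([79.5,74,68,62,56],19)
E
```

```text
tool q 79.7 along 80.4 s 47.3 contact lever angle est 79.7
79.5 [-0.51, 0.24, -0.0, -0.13, -0.06, -1.96]
79.5 [0.0, 0.0, 0.0, 0.0, 0.0, 0.0]
79.5 [-0.51, 0.24, -0.0, -0.13, -0.07, -2.86]
74 [0.0, 5.5, -0.0, 0.15, -0.0, -0.77]
68 [-0.0, 6.0, 0.0, 0.16, -0.0, -0.84]
62 [-0.0, 6.0, -0.0, 0.16, 0.0, -0.84]
56 [0.0, 6.0, 0.0, 0.16, -0.0, -0.84]
```

```bash
python3 -m crank '[[-0.5,0.2,0,-0.1,0,-0.6,-1],[0,0,0,0,0,-0.7,-1],[0,0,0,0,0,-0.7,-1],[0,0,0,0,0,-0.7,-1],[0,4,0,0.1,0,-0.6,-1],[0,6,0,0.16,0,-0.84,-1],[0,6,0,0.16,0,-0.84,-1],[0,6,0,0.16,0,-0.84,-1],[0,4,0,0.1,0,-0.6,-1],[0,0,0,0,0,0,-1]]'
python3 - <<'E'
from h import *
where();ls();cv2.imwrite('pics/w13.png',cams.grab_frame('wrist'));cv2.imwrite('pics/top13.png',cams.grab_frame('top'))
lplan([52,46,40,34,28,22,16,10],19)
E
```

```text
clock: 24.48
eef_pos: [661.9, -233.2, 219.9]
tcp_rot: [-1.197, 0.271, -1.821]
contact_force: [-0.2, 0.1, 0.1]
opening: -0.002
tcp in axis frame rel mouth [ -29.  -124.2  -86.1] az -127.7 tilt err deg 0.31 q6 1.06 F [-0.2  0.1  0.1] tau [-0.01  0.2  -0.03] op -0.002 t 24.48
tool q 52.3 along 81.0 s 16.5 contact lever angle est 52.3
52 [-0.33, 0.63, 0.05, -0.17, 0.21, 0.11]
46 [0.0, 6.0, -0.0, 0.16, -0.0, -0.84]
40 [0.0, 6.0, 0.0, 0.16, 0.0, -0.84]
34 [-0.0, 6.0, -0.0, 0.16, 0.0, -0.84]
28 [0.0, 6.0, -0.0, 0.16, -0.0, -0.84]
22 [0.0, 6.0, 0.0, 0.16, -0.0, -0.84]
16 [-0.0, 6.0, -0.0, 0.16, 0.0, -0.84]
10 [-0.0, 6.0, 0.0, 0.16, -0.0, -0.84]
```

View pics/w13.png

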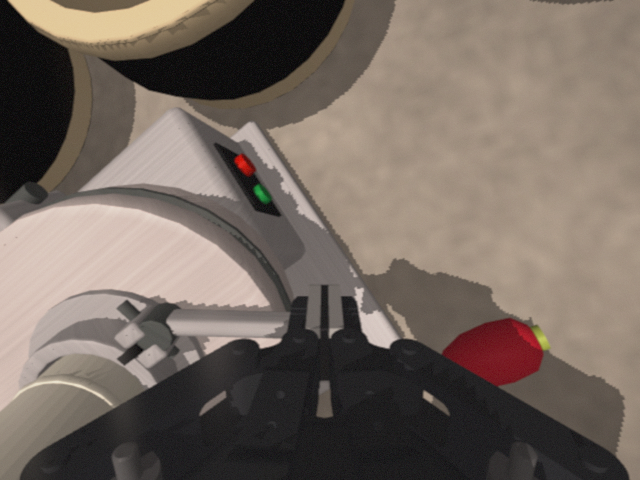

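```bash
python3 -m crank '[[0,4,0,0,0.1,-0.5,-1],[0,6,0,0.14,0,-0.84,-1],[0,6,0,0.14,0,-0.84,-1],[0,6,0,0.14,0,-0.84,-1],[0,6,0,0.14,0,-0.84,-1],[0,5,0,0.14,0,-0.7,-1],[0,3,0,0.1,0,-0.4,-1],[0,0,0,0,0,0,-1],[0,0,0,0,0,0,-1],[0,0,0,0,0,0,-1]]'
python3 - <<'E'
from h import *
where();ls();cv2.imwrite('pics/w14.png',cams.grab_frame('wrist'))
lplan([12,8,4,0],19)
E
```

```text
clock: 25.42
eef_pos: [624.1, -215.7, 206.3]
tcp_rot: [-1.414, 0.438, -2.46]
contact_force: [-1.2, -0.7, 0.9]
opening: -0.004
tcp in axis frame rel mouth [-61.3 -94.5 -85.5] az -163.3 tilt err deg 0.99 q6 1.63 F [-1.2 -0.7  0.9] tau [-0.11  0.21 -0.01] op -0.004 t 25.42
tool q 16.7 along 78.7 s 22.8 contact lever angle est 16.7
12 [-0.94, 4.74, -0.34, 0.17, 0.23, -1.05]
8 [0.0, 4.0, -0.0, 0.11, -0.0, -0.56]
4 [-0.0, 4.0, -0.0, 0.11, -0.0, -0.56]
0 [0.0, 4.0, -0.0, 0.11, 0.0, -0.56]
```

View pics/w14.png

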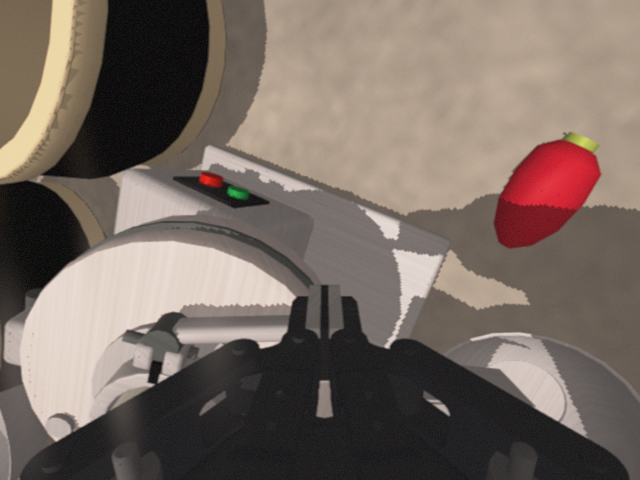

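```bash
python3 -m crank '[[-0.5,3,0,0.1,0.1,-0.5,-1],[-0.5,3,-0.3,0.1,0.1,-0.5,-1],[0,3,0,0.1,0,-0.5,-1],[0,3,0,0.1,0,-0.5,-1],[0,3,0,0.1,0,-0.4,-1],[0,1,0,0.05,0,-0.3,-1],[0,0,0,0,0,0,-1],[0,0,0,0,0,0,-1],[0,0,0,0,0,0,-1],[0,0,0,0,0,0,-1]]'
python3 - <<'E'
from h import *
where();ls()
lplan([0],19)
E
```

```text
clock: 26.3
eef_pos: [610.9, -197.7, 201.6]
tcp_rot: [-1.556, 0.456, -2.76]
contact_force: [-0.9, -0.2, 0.5]
opening: -0.001
tcp in axis frame rel mouth [-68.8 -73.  -87. ] az -178.8 tilt err deg 0.29 q6 1.908 F [-0.9 -0.2  0.5] tau [-0.04  0.18  0.02] op -0.001 t 26.3
tool q 1.2 along 76.8 s 21.4 contact lever angle est 1.2
0 [-0.24, 1.21, -0.16, 0.26, 0.1, -0.41]
```

```bash
python3 -m crank '[[0,1,0,0.1,0,-0.3,-1],[0,0,0,0,0,-0.3,-1],[0,0,0,0,0,-0.3,-1],[0,0,0,0,0,-0.3,-1],[0,0,0,0,0,-0.3,-1],[0,0,0,0,0,-0.3,-1],[0,0,0,0,0,-0.3,-1],[0,0,0,0,0,-0.3,-1],[0,0,0,0,0,-0.3,-1],[0,0,0,0,0,-0.3,-1]]'
python3 - <<'E'
from h import *
where();ls()
cv2.imwrite('pics/w15.png',cams.grab_frame('wrist'))
E
```

```text
clock: 27.13
eef_pos: [608.9, -194.8, 202.4]
tcp_rot: [-1.506, 0.464, -2.775]
contact_force: [4.2, -13.2, -8.2]
opening: -0.001
tcp in axis frame rel mouth [-69.2 -69.6 -86. ] az -179.6 tilt err deg 3.55 q6 1.957 F [  4.2 -13.2  -8.2] tau [-2.22  0.12 -0.99] op -0.001 t 27.13
tool q 0.4 along 76.8 s 19.1 contact lever angle est 0.4
```

View pics/w15.png

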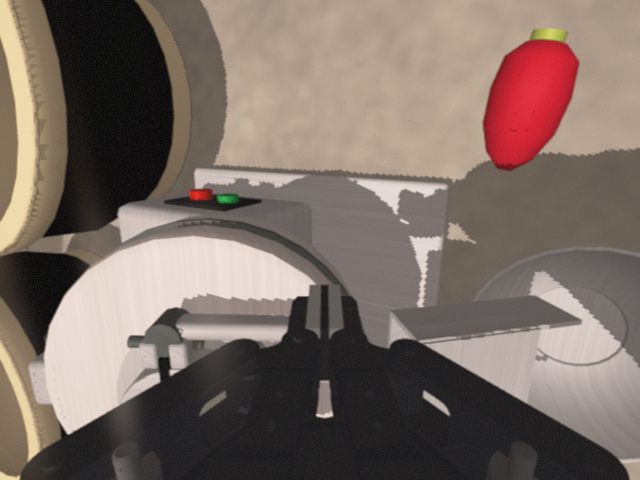

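```bash
python3 -m crank '[[0,0,0,0,0,0.5,-1],[0,0,0,0,0,0.8,-1],[0,0,0,0,0,0.8,-1],[0,0,0,0,0,0.8,-1],[0,0,0,0,-1,0.3,-1],[0,0,0,0,-2,0,-1],[0,0,0,0,-3,0,-1],[0,0,0,0,-3,0,-1],[0,0,0,0,-3,0,-1],[0,0,0,0,-3,0,-1]]'
python3 - <<'E'
from h import *
where();T=pose();np.save('T16.npy',T)
cv2.imwrite('pics/w16.png',cams.grab_frame('wrist'))
im=cams.grab_frame('top');cv2.imwrite('pics/t16.png',cv2.resize(im[120:290,280:450],None,fx=3.5,fy=3.5,interpolation=cv2.INTER_CUBIC))
E
```

```text
clock: 28.02
eef_pos: [549.4, -242.1, 338.1]
tcp_rot: [-1.518, 0.454, -2.779]
contact_force: [0.2, 0.5, -0.5]
opening: 0.003
tcp in axis frame rel mouth [-74.7 -93.   67.7] az -179.8 tilt err deg 2.92 q6 1.992 F [ 0.2  0.5 -0.5] tau [-0.09  0.17 -0.03] op 0.003 t 28.02
```

View pics/w16.png

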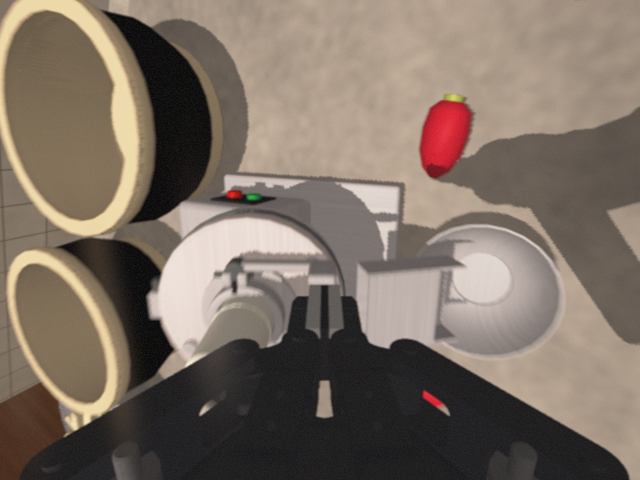

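View pics/t16.png

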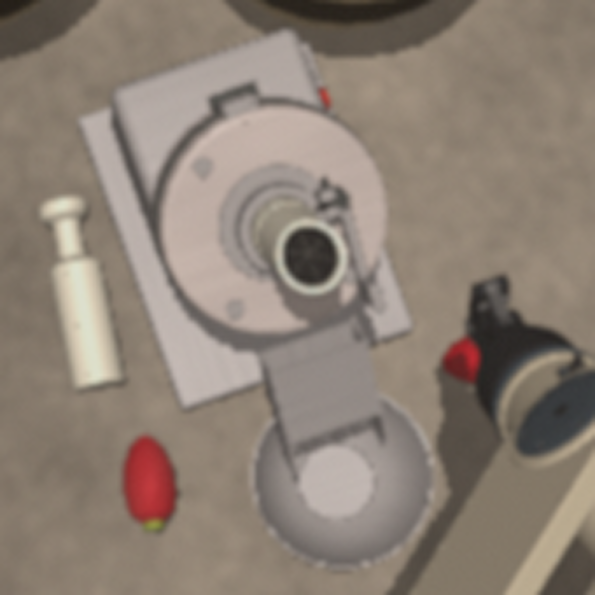

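Run:
```python
from h import *
T=np.load('T16.npy')
im=cv2.imread('pics/w16.png')
for q in(0,4,8):
    Q=np.radians(q);L=np.array([-np.cos(Q),-np.sin(Q)]);C=np.array([-np.sin(Q),np.cos(Q)])
    for rr in (67,79,91): print(q,rr,proj('wrist',m+F@np.r_[PV+rr*L-3*C,-71.5],T)[0].round(1))
    print('bar',[proj('wrist',m+F@np.r_[PV+rr*L,-99.5],T)[0].round(1) for rr in(15,60)])
cv2.imwrite('pics/l16.png',cv2.resize(im[230:310,210:370],None,fx=5,fy=5,interpolation=cv2.INTER_CUBIC))
```

```text
0 67 [305.2 276.5]
0 79 [319.6 276.5]
0 91 [333.9 276.6]
bar [array([250.1, 267.6]), array([299.2, 267.9])]
4 67 [304.7 271.2]
4 79 [319.1 270.3]
4 91 [333.5 269.5]
bar [array([250. , 266.6]), array([299. , 263.6])]
8 67 [303.9 266. ]
8 79 [318.2 264.2]
8 91 [332.6 262.3]
bar [array([249.8, 265.5]), array([298.5, 259.2])]
```

View pics/l16.png

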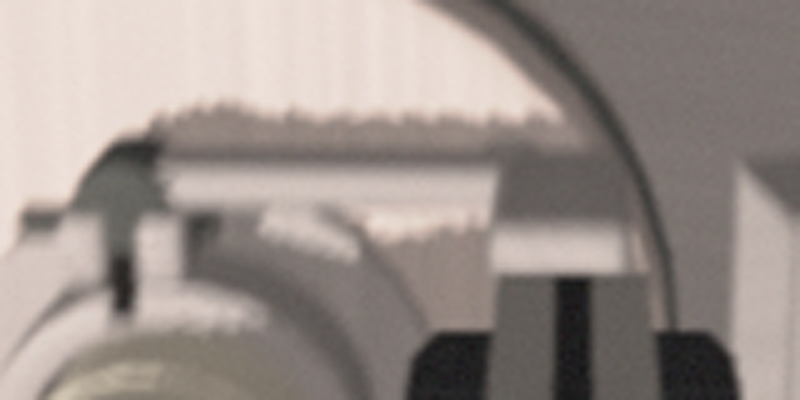

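```bash
python3 -c "
from h import *
print(r.sense()['contact_force']);print(order.sign_off())"
```

```text
[-0.10422442  0.99758057  0.890222  ]
the job is handed in; nothing more can be done
None
```

The feed top is screwed on until its mouth is level, and the clamp lever is home against its stop. The job was handed in at about 28 s of the 64 s allowed.

- **Feed top:** I turned it about 185° clockwise in two grips at 60 N, then let go. The first grip left it about 3.5° short by the wrist camera, so I looked, re-gripped and finished.
- **Level check:** After release, the rim edge, the guard outline and the slits put the turn within about 0.5° of level. My hand-picked rim points disagreed slightly, suggesting up to about 2° still to go. I took the other three readings as more reliable.
- **Clamp lever:** After letting go of the feed top, I pushed the tab round with the shut fingers until the force rose to about 16 N at the stop. The tool position put the lever at 0.4°, and the last picture showed the bar parallel to its closed direction.
- **Surroundings:** I measured no contact with the bowls, jars or pusher. In the final top view the pusher and the catch bowl sit where they started. I did not re-check the radish bowl and the jars in the last pictures. The arm was clear of everything at hand-in.

I did not measure the mouth's level again after the lever push, because the gripper never came near the tube then.

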